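# Clamp a flat-edged sample disc with a quarter-turn T-key

## Robot

A 6-joint arm with a two-finger parallel gripper is mounted at the origin on the work surface. World frame = base frame: x ahead of the robot, y to its left, z up, the work surface at z = 0. Lengths are in m, angles in rad, forces in N, time in s.
With the tool pointing down it reaches from about 0.3 to 0.75 m from the base axis. Payload 8.5 kg.
Tool frame: the origin (TCP) lies at the very end of the fingers, on their centre line; the grasp point (between the pads) lies 19 mm behind it; z points along the fingers, y is the line along which they close (so a half turn about z gives the same grasp; the last joint's range is limited). The gripper opens to 85 mm and grips with 20 to 120 N. Pads are 22 mm wide; open, the fingers measure 114 mm over their backs; the gripper's body (76 mm by 85 mm) begins 54 mm behind the grasp point. The pads swing forward as they close: fully open they stand 13 mm farther back than shut.
Start: joints at [1.017, 0.381, 1.297, -0, 1.464, -0.215], TCP at [0.183, 0.519, 0.192] pointing down, gripper open.
Joint ranges: [-3.11, 3.11], [-0.89, 2.33], [0.22, 2.48], [-1.42, 4.56], [0.17, 2.85], [-2.88, 2.88]. Speed limits (rad/s): [2.39, 2.39, 3.14, 3.14, 3.14, 3.14].

## Interface

Orientations are given as a unit quaternion [w, x, y, z].
In Python, from workcell import r, snapshot, order gives the robot as it stands.
- The arm moves only by the tool jog_arm, never from a script. Its argument "targets" is a list of rows, each a list of 7 numbers: the finger opening in mm, from 0 to 85.4, then the shift along the tool's x, y, z in mm, then the turn, a rotation vector about the tool's x, y, z in rad. A call has 1 to 8 rows; each row shifts and turns the commanded pose from where the row before left it, along the tool's axes as they then stand; what a row does not reach is not made up. A row lasts 1/12 s, in which the tool goes at most 41.7 mm and 7.16 degrees, less where a joint would pass 70% of its speed; a pose out of reach is approached as far as the arm can. A call with a gripper value outside its range is refused whole. The fingers move at their own pace and stop on an object; "grip_force" is the grip in N (left out, the last holds). Time passes only in rows, so rows that do not move let the fingers close. It gives the time, the measured TCP pose, the force, the opening and the grip force at its end, in the units of the state.
- r.observe(): the state, without advancing time (a new reading comes with each control period).
- snapshot(name): name is "scene" or "top"; returns a dict with "color" (420x560x3 uint8, red, green, blue), "fx", "fy", "cx", "cy" (pixels), "dist" ([k1, k2, p1, p2, k3] as OpenCV has them; the pictures are not rectified), "R" (3x3) and "t" (3): a world point X has camera coordinates R X + t. Camera axes: x right, y down, z forward; pixel columns grow to the right and rows downward; lengths in m; the calibration is good to about 2 mm. A picture is of the moment at which its call begins. There is no depth.
- order.finish_job(): hands the job in; it is judged then, once.
The state is a dict: "time": time; "joints": joint angles; "joint_vel": joint speeds; "tau": joint torques, N m; "tcp_pos": TCP position; "eef_rot": TCP orientation; "force": force on the tool from outside, world axes, zero at the start; "moment": the same for the moment, N m; "width": finger opening in m; "grip_force": force on a finger pad.
Only numpy, scipy, OpenCV 4.12 (cv2) and the standard library are available. Lean on these libraries where they do the work, as an engineer would, in place of code of your own. Each camera call takes 0.05 s, during which the arm holds its last target. There are 200 camera calls.

## Task

Clamp the sample disc in the steel fixture: by its knob, turn and push the disc until its flat edge lies flush against the stop bar, then swing the clamp arm over it all the way to its stop. Then take the T-head key (the one with the flat paddle handle) from its stand, put it lengthwise down through the slot in the end of the arm until its collar rests on the arm, turn it a quarter turn so that it is locked crosswise, and let go. Leave the other things on the bench where they are.

Things in the scene. Friction and masses are not known exactly. Their poses are not given: they have to be found in the camera images.
- fixture: Fixed steel base plate 175 x 275 mm (x, y), 10 mm thick, with grey stage, stop bar, clamp arm, lock box. Origin at bench level, right below where the disc's centre is when home. Axes: z up, y from arm pivot to lock box. Stage: level, 40 mm high, x -85 to 55, y -58 to 58 mm. Low guide rails along x, inner faces at y = -51.5 and 51.5 mm, 45 mm high. All but the arm is at most 60 mm high.
- stop_bar (a point): Middle of the upper edge of the stop bar's face, axes as the fixture's: a steel bar along y across the +x side of the stage, 116 mm long, top 46 mm above the bench. The face looks to -x and lies 40 mm to +x of the fixture's origin.
- clamp_arm (a joint): Clamp arm angle, rad. 0 = home at its stop, arm along the fixture's +y over the disc; grows to 1.75 as it swings to the fixture's +x (clockwise from above). At q it points along (sin q, cos q) in fixture x, y. Stiff pivot (0.15 N m): it stays where left; push its side with a fingertip.
- clamp_pivot (a point): On the arm's vertical pivot axis at mid-thickness of the arm, axes as the fixture's (at fixture x 0, y -78 mm, 66 mm above the bench). The arm is level, 61 to 71 mm above the bench; hub of radius 20 mm, top 81 mm. From 14 to 138 mm from the pivot it is a bar 26 mm wide, then to 228 mm a plate 46 mm wide with a slot along the arm, 66 x 24 mm, centred 183 mm from the pivot.
- lock_slot (a point): Centre of the slot mouth in the lock box top (60 mm above the bench; box 80 x 90 mm in x, y), axes as the fixture's. Slot 62 mm along y, 18 mm along x, through an 8 mm plate; empty below, so the key's head can turn. With the arm home its slot lies right over this one, and the arm's top, on which the key's collar comes to rest, is 11 mm above this point.
- disc_mid (a point): Centre of the aluminium disc at mid-thickness: 100 mm across, 8 mm thick, about 0.2 kg, loose on the stage between the rails. z up; its flat edge, 60 mm long, is on its +x side, 40 mm from the centre; its knob is on the -x side. Home: flat on the stop bar, x along the fixture's x, this point above the fixture's origin.
- disc_knob (a point): Centre of the disc's upright round steel knob, half-way up: 16 mm across, 18 mm high, standing on the disc's top 30 mm from the disc's centre on the side away from the flat; 13 mm above disc_mid. Axes as the disc's.
- key_grip (a point): Centre of the T-head key's handle, an upright black paddle 50 mm along x, 14 mm thick along y, 40 mm high; z up. Collar 36 mm across, its underside 26 mm below; then a 12 mm shank; T-head 56 mm along x (parallel to the paddle), 14 mm along y, 50 to 60 mm below, nose to 64 mm below. About 0.2 kg. At first it stands in its stand, collar on the top.
- key_seat (a point): Centre of the underside of the key's collar, 26 mm below key_grip, same axes.
- key_stand: Fixed grey plastic block 100 x 62 mm, 60 mm high, that holds the T-head key in a slot (66 mm along x, 22 mm along y). Left or right of the fixture. Origin at the centre of its underside.
- pin_stand: Equal stand on the other side, holding the round-knobbed pin. Origin at the centre of its underside.
- pin_mid (a point): Centre of the round-knobbed pin's handle, 34 mm across, 40 mm high. Not needed: leave it in its stand.
- beaker: Glass beaker 68 mm across, 85 mm high, origin under its centre. Leave alone.
- weight: Brass weight 42 mm across, 66 mm high, origin under its centre. Leave alone.
- jar: Amber glass jar 60 mm across, 85 mm high, origin under its centre. Leave alone.
- dish: White dish 90 mm across, 16 mm high, origin under its centre. Leave alone.
There are look-alikes about, which are no part of the job. Leave any green or yellow look-alike of the part that bears disc_mid alone.

How it is judged:
By the outcome, as a careful person would: the job done as asked, in the order asked, and still so for the second after the job is handed in, with the robot touching nothing.
It also fails if it takes over 72 s, if anything falls off the work surface, if the arm or the gripper's body presses on something with over 40 N, if the wrist force passes 120 N, or if a joint passes its speed limit or range.

## Working session

There is one attempt and no reset: what is moved stays moved. The work goes in short steps, Python scripts to look and compute and a tool call to move; the robot and the scene stay as the last step left them, time stands still between calls to the robot, and variables do not carry over. Pictures are saved under pics/ and viewed, at most 10 in all, crops included, and the job is handed in when it is done.

Besides the shell and the picture viewer there is one more tool, called as a command line: name --pt "numbers of a row" for each row, then --argument value for the rest. jog_arm: Moves the arm, as the interface text tells. Its arguments: {"type":"object","properties":{"targets":{"type":"array"},"grip_force":{"type":"number"}},"required":["targets"]}

```bash
mkdir -p pics; ls; python3 - <<'E'
from workcell import r,snapshot
import cv2,numpy as np
for n in("scene","top"):
    s=snapshot(n); cv2.imwrite(f"pics/{n}0.png",cv2.resize(s["color"][:,:,::-1],(800,600)))
    print(n,s["fx"],s["fy"],s["cx"],s["cy"],s["dist"],np.round(s["R"],3).tolist(),np.round(s["t"],3))
print(r.observe())
E
```

```text
pics
scene 382.01966017373746 382.01966017373746 278.24872976080457 209.50279342805888 [-0.08948868  0.          0.          0.          0.        ] [[-0.669, 0.744, -0.01], [0.577, 0.51, -0.638], [-0.469, -0.433, -0.77]] [ 0.374 -0.267  1.156]
top 464.9336872138025 464.9336872138025 281.6750487883312 207.37228450777567 [-0.03545528  0.          0.          0.          0.        ] [[0.013, -1.0, 0.004], [-0.982, -0.014, -0.189], [0.189, -0.001, -0.982]] [0.001 0.553 0.922]
{'time': 0.1, 'joints': array([ 1.01671599e+00,  3.81124418e-01,  1.29818261e+00, -5.15783533e-05,
        1.46358130e+00, -2.15290476e-01]), 'joint_vel': array([ 0.00053723, -0.00171179, -0.00108455, -0.00092582, -0.00096645,
        0.00075213]), 'tau': array([ 3.96594551e-03, -4.49222732e+01, -2.31656188e+01, -1.10864421e-04,
        3.62630293e-03,  6.16085146e-06]), 'tcp_pos': array([0.18263092, 0.51845556, 0.1917766 ]), 'eef_rot': array([-2.19346187e-04,  1.68583200e-01,  9.85687214e-01, -6.10111123e-04]), 'force': array([-0.30006708,  0.23000791, -0.30569546]), 'moment': array([0.01413343, 0.05194712, 0.02213169]), 'grip_force': 0.0, 'width': 0.08568685389458465}
```

View pics/top0.png

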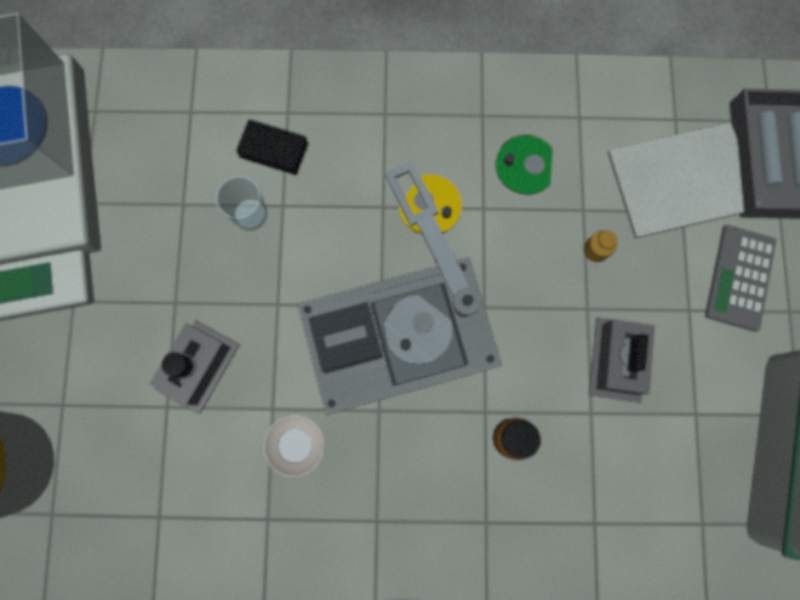

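View pics/scene0.png

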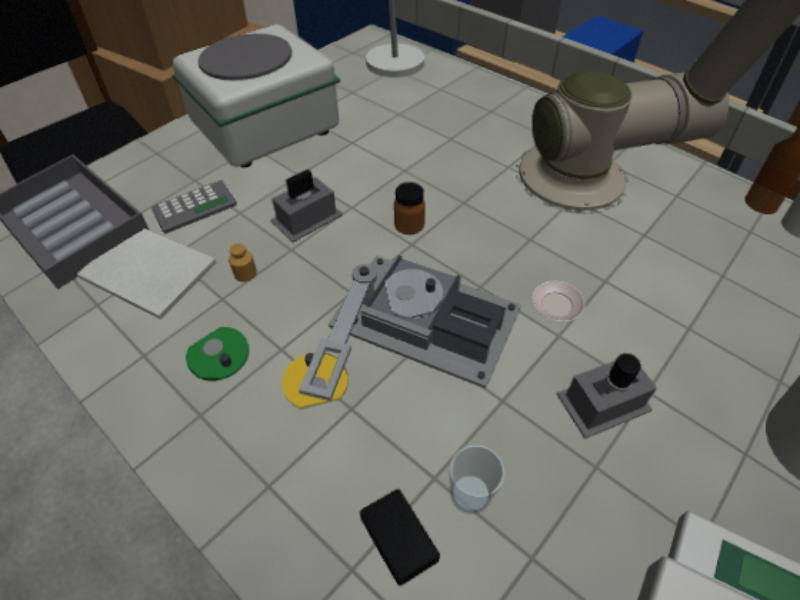

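The grey disc on the stage at top (420,328) is the one meant; the yellow disc (430,205) and green disc (525,165) are look-alikes on the bench. The paddle key is in the right stand at (635,353), and the round pin is in the left one at (178,365). I'll confirm in an enlarged crop.

```bash
cat >h.py <<'E'
from workcell import r,snapshot,order
import cv2,numpy as np
from scipy.spatial.transform import Rotation as Ro
def K(s): return np.array([[s["fx"],0,s["cx"]],[0,s["fy"],s["cy"]],[0,0,1]])
def ray(s,uv):
    p=cv2.undistortPoints(np.array([[uv]],float),K(s),np.array(s["dist"]))[0,0]
    R=np.array(s["R"]);return -R.T@s["t"],R.T@np.array([p[0],p[1],1])
def at(s,uv,z):
    c,d=ray(s,uv);return c+d*(z-c[2])/d[2]
def proj(s,X):
    return cv2.projectPoints(np.atleast_2d(X).astype(float),cv2.Rodrigues(np.array(s["R"]))[0],np.array(s["t"],float),K(s),np.array(s["dist"]))[0][:,0]
def crop(s,x,y,w,h,k): return cv2.resize(s["color"][y:y+h,x:x+w,::-1],None,fx=k,fy=k,interpolation=cv2.INTER_CUBIC)
def pose():
    o=r.observe();q=o["eef_rot"];R=Ro.from_quat([q[1],q[2],q[3],q[0]]).as_matrix();return o,np.array(o["tcp_pos"]),R
E
python3 - <<'E'
from h import *
t=snapshot("top");s=snapshot("scene")
C=np.zeros((600,800,3),np.uint8)
a=crop(t,205,165,150,125,3.3);C[:a.shape[0],:a.shape[1]]=a
a=crop(t,405,215,60,75,4);C[:300,500:740]=a
a=crop(s,180,110,65,60,4);C[300:540,500:760]=a
a=crop(t,265,110,50,40,4);C[420:580,0:200]=a
a=crop(s,245,178,80,60,3);C[420:600,220:460]=a
cv2.imwrite("pics/c1.png",C)
E
```

```text
(no output)
```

View pics/c1.png

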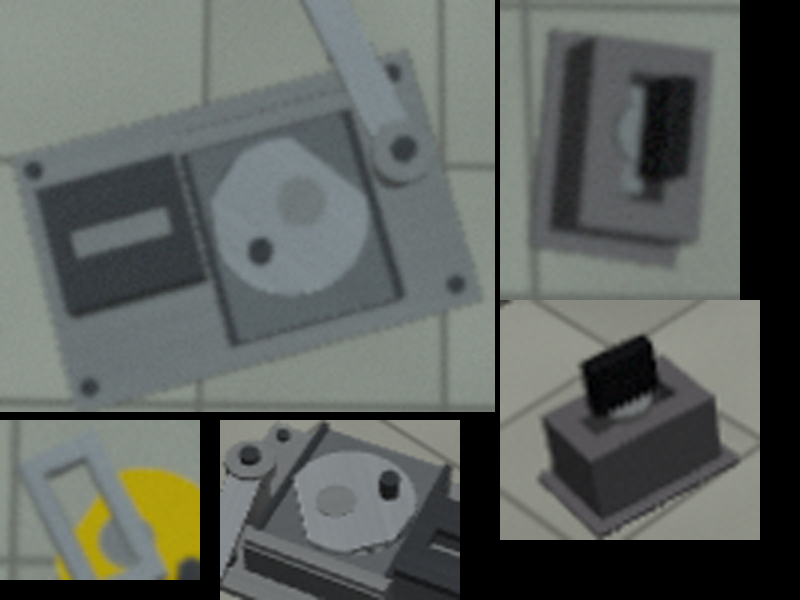

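```bash
python3 - <<'E'
from h import *
from scipy.optimize import least_squares
t=snapshot("top");s=snapshot("scene")
U=lambda u,v,k,x,y:((u+.5)/k-.5+x,(v+.5)/k-.5+y)
T=lambda u,v:U(u,v,3.3,205,165)
pts=[((22,155),(None)),]
# fixture local -> crop px
L=[((0,-78,81),(403,149)),((0,105,60),(122,234)),
((55,58,45),(183,155)),((55,-58,45),(350,110)),((-85,-58,45),(403,297)),((-85,58,45),(235,346)),]
def f(p,L=L):
    c,n=np.cos(p[2]),np.sin(p[2])
    X=[[p[0]+(c*a-n*b)/1e3,p[1]+(n*a+c*b)/1e3,z/1e3] for (a,b,z),_ in L]
    return (proj(t,X)-np.array([T(*u) for _,u in L])).ravel()
q=least_squares(f,[.45,0,.2],loss='soft_l1').x
print("fix",q,np.round(f(q).reshape(-1,2),1).tolist())
a,b=at(t,T(403,149),.081),at(t,T(122,234),.06);print(a,b,np.linalg.norm((a-b)[:2]))
c,n=np.cos(q[2]),np.sin(q[2]);Rf=np.array([[c,-n],[n,c]])
lf=lambda X:Rf.T@(np.array(X)[:2]-q[:2])*1e3
for nm,uv,z in [("knobtop",(260,248),.066),("disc",(290,217),.048),("mark",(300,201),.048),("fl1",(287,138),.048),("fl2",(366,195),.048),("bot",(290,296),.048),("left",(212,218),.048)]:
    X=at(t,T(*uv),z);print(nm,X.round(4),lf(X).round(1))
# arm tip: bottom-left crop
for uv in [(22,468),(95,436),(164,570)]:
    X=at(t,U(uv[0],uv[1]-420,4,265,110),.071);print("armtip",lf(X).round(1))
# key
for nm,uv,z in [("top1",(647,78),.126),("top2",(695,78),.126),("top3",(640,178),.126),("top4",(686,180),.126),("sb1",(595,38),.06),("sb2",(712,50),.06),("sb3",(578,232),.06),("sb4",(695,243),.06)]:
    X=at(t,U(uv[0]-500,uv[1],4,405,215),z);print(nm,X.round(4))
E
```

```text
fix [ 0.52034516 -0.01113977  0.28499312] [[1.4, 0.8], [0.3, 0.3], [-2.7, -5.7], [-0.6, -6.3], [2.2, 0.4], [-0.8, 0.7]]
[ 0.5438315  -0.08306263  0.081     ] [0.49143154 0.09033418 0.06      ] 0.18114140865600004
knobtop [0.4831 0.0042 0.066 ] [-31.4  25.2]
disc [ 0.5053 -0.0146  0.048 ] [-15.4   0.9]
mark [ 0.5156 -0.0208  0.048 ] [-7.3 -8. ]
fl1 [ 0.5562 -0.0122  0.048 ] [ 34.1 -11.1]
fl2 [ 0.52   -0.0627  0.048 ] [-14.8 -49.4]
bot [ 0.4553 -0.015   0.048 ] [-63.5  14.5]
left [0.504  0.0347 0.048 ] [-2.8 48.6]
armtip [219.7 -15.4]
armtip [226.8 -57.9]
armtip [144.8 -72.6]
top1 [ 0.4908 -0.2995  0.126 ]
top2 [ 0.4911 -0.3228  0.126 ]
top3 [ 0.4427 -0.2937  0.126 ]
top4 [ 0.4419 -0.3158  0.126 ]
sb1 [ 0.5204 -0.2963  0.06  ]
sb2 [ 0.5149 -0.3574  0.06  ]
sb3 [ 0.4203 -0.2832  0.06  ]
sb4 [ 0.4154 -0.3431  0.06  ]
```

```bash
python3 - <<'E'
from h import *
from scipy.optimize import least_squares
t=snapshot("top");s=snapshot("scene")
U=lambda u,v,k,x,y:((u+.5)/k-.5+x,(v+.5)/k-.5+y)
T=lambda u,v:U(u,v,3.3,205,165)
L=[((0,-78,81),(403,149)),((9,136,60),(70,236)),((9,74,60),(168,208)),((-9,74,60),(172,232)),((-9,136,60),(77,258)),
((40,58,46),(183,155)),((40,-58,46),(350,110)),((-85,-58,42),(403,297)),((-85,58,42),(235,346)),]
def f(p,L=L):
    c,n=np.cos(p[2]),np.sin(p[2])
    X=[[p[0]+(c*a-n*b)/1e3,p[1]+(n*a+c*b)/1e3,z/1e3] for (a,b,z),_ in L]
    return (proj(t,X)-np.array([T(*u) for _,u in L])).ravel()
q=least_squares(f,[.5,0,.28],loss='soft_l1').x
print("fix",q,np.round(f(q).reshape(-1,2),1).tolist())
np.save("fix.npy",q)
c,n=np.cos(q[2]),np.sin(q[2]);Rf=np.array([[c,-n],[n,c]])
lf=lambda X:Rf.T@(np.array(X)[:2]-q[:2])*1e3
for nm,uv,z in [("knobtop",(260,248),.066),("mark",(300,201),.048),("fl1",(287,138),.048),("fl2",(366,195),.048),("bot",(290,296),.048),("left",(212,218),.048)]:
    X=at(t,T(*uv),z);print(nm,X.round(4),lf(X).round(1))
for uv in [(22,468),(95,436),(164,570)]:
    X=at(t,U(uv[0],uv[1]-420,4,265,110),.071);print("armtip",X.round(3),lf(X).round(1))
for nm,uv,z in [("r1",(695,78),.106),("r2",(686,180),.106),("l1",(647,78),.07),("l2",(640,178),.07)]:
    X=at(t,U(uv[0]-500,uv[1],4,405,215),z);print(nm,X.round(4))
for nm,uv,z in [("p1",(583,361),.106),("p2",(650,337),.106)]:
    X=at(s,U(uv[0]-500,uv[1]-300,4,180,110),z);print(nm,X.round(4))
E
```

```text
fix [ 0.52165094 -0.00991162  0.287982  ] [[0.8, 0.0], [-0.1, -0.9], [-0.7, -0.5], [0.3, 0.5], [-0.1, 0.8], [-1.4, 0.5], [0.7, -0.5], [1.5, -0.2], [-1.2, 0.2]]
knobtop [0.4831 0.0042 0.066 ] [-32.9  24.5]
mark [ 0.5156 -0.0208  0.048 ] [-8.9 -8.8]
fl1 [ 0.5562 -0.0122  0.048 ] [ 32.4 -12. ]
fl2 [ 0.52   -0.0627  0.048 ] [-16.6 -50.2]
bot [ 0.4553 -0.015   0.048 ] [-65.1  13.9]
left [0.504  0.0347 0.048 ] [-4.3 47.8]
armtip [0.736 0.036 0.071] [218.1 -16.9]
armtip [ 0.754 -0.003  0.071] [225.  -59.4]
armtip [ 0.68  -0.04   0.071] [143.  -73.9]
r1 [ 0.4938 -0.3303  0.106 ]
r2 [ 0.4436 -0.3232  0.106 ]
l1 [ 0.4985 -0.319   0.07  ]
l2 [ 0.4473 -0.3129  0.07  ]
p1 [ 0.4918 -0.3322  0.106 ]
p2 [ 0.446  -0.3179  0.106 ]
```

```bash
cat >>h.py <<'E'
q=np.load("fix.npy") 
c_,n_=np.cos(q[2]),np.sin(q[2]);Rf=np.array([[c_,-n_],[n_,c_]])
lf=lambda X:Rf.T@(np.array(X)[:2]-q[:2])*1e3
wf=lambda a,b:q[:2]+Rf@np.array([a,b])/1e3
def go(xy,z,yaw):
    "tool shift mm (then) turn about tool z; yaw = world angle of tool y"
    o,p,R=pose();d=R.T@(np.array([xy[0],xy[1],z])-p)*1e3
    y0=np.arctan2(R[1,1],R[0,1])
    tilt=R[:,2]
    print("t",round(o["time"],2),"tcp",p.round(4),"yaw",round(y0,3),"tilt",tilt[:2].round(4),"w",round(o["width"]*1e3,1),"F",np.round(o["force"],1),"j",np.round(o["joints"],2))
    print("shift",d.round(1),"turn",round(y0-yaw,3), "if turned first",(np.array([[np.sin(yaw),-np.cos(yaw),0],[np.cos(yaw),np.sin(yaw),0],[0,0,-1]])@(np.array([xy[0],xy[1],z])-p)*1e3).round(1))
E
python3 -c "
from h import *
go((.483,.004),.192,-.61)"
```

```text
t 0.4 tcp [0.1828 0.5187 0.1922] yaw 1.232 tilt [-0.0001 -0.0002] w 85.2 F [-0.4  0.1  0. ] j [ 1.02  0.38  1.3   0.    1.46 -0.22]
shift [-4.542e+02 -3.856e+02  3.000e-01] turn 1.842 if turned first [2.498e+02 5.409e+02 2.000e-01]
```

jog_arm --pt "36 -28.4 -24.1 0 0 0 0" --pt "36 -28.4 -24.1 0 0 0 0" --pt "36 -28.4 -24.1 0 0 0 0" --pt "36 -28.4 -24.1 0 0 0 0" --pt "36 -28.4 -24.1 0 0 0 0" --pt "36 -28.4 -24.1 0 0 0 0" --pt "36 -28.4 -24.1 0 0 0 0" --pt "36 -28.4 -24.1 0 0 0 0"

```text
time: 1.07
tcp_pos: [0.3335, 0.2598, 0.1925]
eef_rot: [0.0, 0.168, 0.986, 0.0]
force: [0.7, 0.5, 0.8]
width: 0.0361
grip_force: 0.0
```

jog_arm --pt "36 -28.4 -24.1 0 0 0 0" --pt "36 -28.4 -24.1 0 0 0 0" --pt "36 -28.4 -24.1 0 0 0 0" --pt "36 -28.4 -24.1 0 0 0 0" --pt "36 -28.4 -24.1 0 0 0 0" --pt "36 -28.4 -24.1 0 0 0 0" --pt "36 -28.4 -24.1 0 0 0 0" --pt "36 -28.4 -24.1 0 0 0 0"

```text
time: 1.73
tcp_pos: [0.4838, 0.0022, 0.1925]
eef_rot: [0.0, 0.169, 0.986, 0.0]
force: [0.7, 0.7, -0.1]
width: 0.0359
grip_force: 0.0
```

jog_arm --pt "36 0 0 5 0 0 0.115" --pt "36 0 0 5 0 0 0.115" --pt "36 0 0 5 0 0 0.115" --pt "36 0 0 5 0 0 0.115" --pt "36 0 0 5 0 0 0.115" --pt "36 0 0 5 0 0 0.115" --pt "36 0 0 5 0 0 0.115" --pt "36 0 0 5 0 0 0.115"

```text
time: 2.4
tcp_pos: [0.4832, 0.004, 0.1521]
eef_rot: [0.0, 0.591, 0.807, 0.0]
force: [-0.2, 0.0, -0.9]
width: 0.036
grip_force: 0.0
```

jog_arm --pt "36 0 0 5 0 0 0.115" --pt "36 0 0 5 0 0 0.115" --pt "36 0 0 5 0 0 0.115" --pt "36 0 0 5 0 0 0.115" --pt "36 0 0 5 0 0 0.115" --pt "36 0 0 5 0 0 0.115" --pt "36 0 0 5 0 0 0.115" --pt "36 0 0 5 0 0 0.115"

```text
time: 3.07
tcp_pos: [0.4833, 0.004, 0.1121]
eef_rot: [0.0, 0.888, 0.461, 0.0]
force: [-0.1, 0.0, -0.6]
width: 0.036
grip_force: 0.0
```

```bash
python3 - <<'E'
from h import *
go((.483,.004),.053,-.61)
t=snapshot("top");s=snapshot("scene")
o,p,R=pose();print(proj(t,[p,[.483,.004,.066]]),proj(s,[p,[.483,.004,.066]]))
C=np.hstack([crop(s,220,150,130,100,3),crop(t,225,180,130,100,3)])
cv2.imwrite("pics/c2.png",C)
E
```

```text
t 3.07 tcp [0.4833 0.004  0.1121] yaw -0.614 tilt [ 0.0002 -0.    ] w 36.0 F [-0.1  0.  -0.6] j [-0.24  0.35  1.61  0.    1.19  0.38]
shift [-0.2 -0.2 59.1] turn -0.004 if turned first [ 0.2 -0.2 59.1]
[[283.68366876 237.12479578]
 [283.55393379 239.8669795 ]] [[302.33952883 183.23480344]
 [301.50801613 197.02918882]]
```

View pics/c2.png

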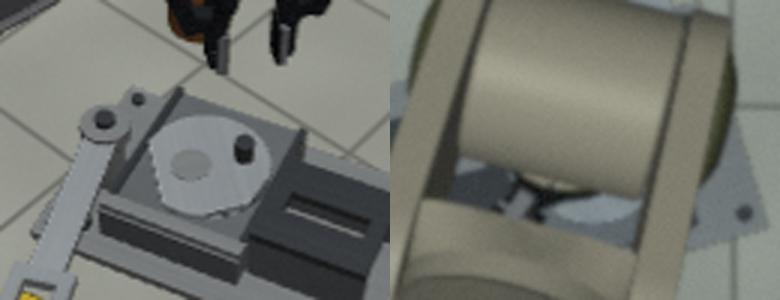

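The scene crop shows the knob top at raw pixel (301,197), which matches its predicted position. The gripper is right above it, so I'm going down to grip.

jog_arm --pt "36 0 0 15 0 0 0" --pt "36 0 0 15 0 0 0" --pt "36 0 0 15 0 0 0" --pt "36 0 0 10 0 0 0" --pt "36 0 0 5 0 0 0" --pt "36 0 0 0 0 0 0"

```text
time: 3.67
tcp_pos: [0.4829, 0.0041, 0.0518]
eef_rot: [-0.0, 0.886, 0.464, -0.001]
force: [0.7, 0.0, 0.6]
width: 0.0359
grip_force: 0.0
```

jog_arm --pt "12 0 0 0 0 0 0" --pt "12 0 0 0 0 0 0" --pt "12 0 0 0 0 0 0" --pt "12 0 0 0 0 0 0" --pt "12 0 0 0 0 0 0" --pt "12 0 0 0 0 0 0" --grip_force 30

```text
time: 4.17
tcp_pos: [0.4833, 0.004, 0.0525]
eef_rot: [0.0, 0.886, 0.463, 0.0]
force: [0.9, -0.3, 0.9]
width: 0.0122
grip_force: 0.0
```

```bash
python3 - <<'E'
from h import *
o,p,R=pose();print(lf(p),o["width"],o["grip_force"])
go(wf(-30,0),.052,.288)
# disc arc: knob at C+30*(-cos a,-sin a); per-step tool shifts of arc a from -.9 to 0 with C -15->0 (x)
P=lambda k:wf(-15+13*k-30*np.cos(-.9*(1-k)),0.6*(1-k)-30*np.sin(-.9*(1-k)))
for N in(10,):
  for i in range(N):
    y=.288-.9*(1-i/N);d=(P((i+1)/N)-P(i/N))*1e3
    print((np.array([[np.sin(y),-np.cos(y)],[np.cos(y),np.sin(y)]])@d).round(1))
E
```

```text
[-32.84220456  24.2102818 ] 0.012195471234356723 0.0
t 4.17 tcp [0.4833 0.004  0.0525] yaw -0.608 tilt [ 0.0004 -0.0002] w 12.2 F [ 0.9 -0.3  0.9] j [-0.24  0.43  1.69 -0.    1.02  0.37]
shift [-12.9  20.7   0.6] turn -0.896 if turned first [24.2  2.8  0.5]
[1.7 1. ]
[1.8 1.1]
[1.9 1.1]
[2.  1.2]
[2.1 1.3]
[2.2 1.3]
[2.3 1.4]
[2.4 1.4]
[2.5 1.4]
[2.6 1.4]
```

```bash
python3 - <<'E'
from h import *
s=snapshot("scene");o,p,R=pose();print(proj(s,[p]))
cv2.imwrite("pics/c3.png",crop(s,245,150,110,80,6))
E
```

```text
[[301.2259212  200.95146136]]
```

View pics/c3.png

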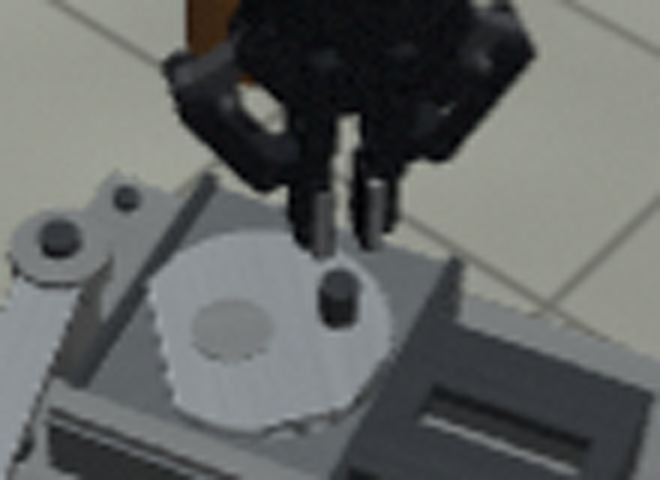

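The fingertips are at crop (345,250), i.e. raw (302,191.5). That is about 10 px above where the reported TCP projects, so the fingers missed the knob. I'll check against the top view.

```bash
python3 - <<'E'
from h import *
s=snapshot("scene");t=snapshot("top");o,p,R=pose()
from scipy.optimize import minimize_scalar
for dz in(0,.01,.02,.03,.04): print(dz,proj(s,[p+[0,0,dz]]),proj(t,[p+[0,0,dz]]))
for z in (.0525,.06,.07): print(z,at(s,(302.3,191.5),z))
cv2.imwrite("pics/c4.png",np.hstack([crop(t,235,180,100,100,4),crop(s,170,20,260,230,1.6)[:368].copy() if 0 else cv2.resize(crop(s,200,60,200,200,2),(400,400))]))
E
```

```text
0 [[301.23969976 200.97052313]] [[283.50399001 240.55947986]]
0.01 [[301.39576369 198.12440277]] [[283.54029501 239.98165397]]
0.02 [[301.55433245 195.22839244]] [[283.57735682 239.39177548]]
0.03 [[301.71546113 192.28126107]] [[283.61519936 238.78946351]]
0.04 [[301.87920618 189.28174041]] [[283.65384755 238.17432099]]
0.0525 [ 0.45874716 -0.01307056  0.0525    ]
0.06 [ 0.46420481 -0.00891794  0.06      ]
0.07 [ 0.47148169 -0.00338111  0.07      ]
```

View pics/c4.png

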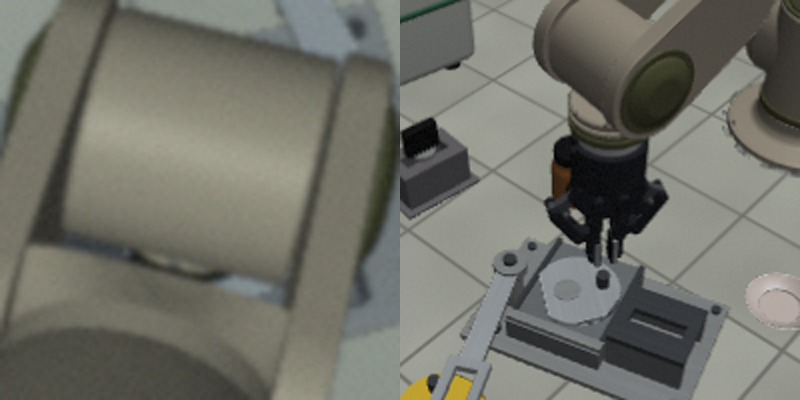

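The finger position in the earlier top crop fits tips that are about 30 mm higher than reported, not shifted sideways. I'll open and probe down gently, watching the force.

jog_arm --pt "34 0 0 0 0 0 0" --pt "34 0 0 0 0 0 0" --pt "34 0 0 2 0 0 0" --pt "34 0 0 2 0 0 0" --pt "34 0 0 1 0 0 0" --pt "34 0 0 0 0 0 0"

```text
time: 4.82
tcp_pos: [0.483, 0.004, 0.047]
eef_rot: [-0.0, 0.886, 0.463, -0.0]
force: [0.1, 0.1, 0.4]
width: 0.0339
grip_force: 0.0
```

jog_arm --pt "34 0 0 1 0 0 0" --pt "34 0 0 1 0 0 0" --pt "34 0 0 1 0 0 0" --pt "34 0 0 0 0 0 0"

```text
time: 5.15
tcp_pos: [0.4831, 0.0041, 0.0441]
eef_rot: [-0.0, 0.886, 0.463, -0.0]
force: [0.0, -0.3, 0.1]
width: 0.0338
grip_force: 0.0
```

jog_arm --pt "34 0 0 3 0 0 0" --pt "34 0 0 3 0 0 0" --pt "34 0 0 3 0 0 0" --pt "34 0 0 3 0 0 0" --pt "34 0 0 2 0 0 0" --pt "34 0 0 0 0 0 0"

```text
time: 5.65
tcp_pos: [0.483, 0.0041, 0.0298]
eef_rot: [-0.0, 0.886, 0.463, -0.0]
force: [-0.1, 0.6, 0.4]
width: 0.034
grip_force: 0.0
```

```bash
python3 - <<'E'
from h import *
s=snapshot("scene");o,p,R=pose();print(p,proj(s,[p,p+[0,0,.03]]))
cv2.imwrite("pics/c5.png",crop(s,250,160,100,75,8))
E
```

```text
[0.483089   0.00403417 0.03006717] [[300.94079434 207.12399507]
 [301.40104322 198.76355993]]
```

View pics/c5.png

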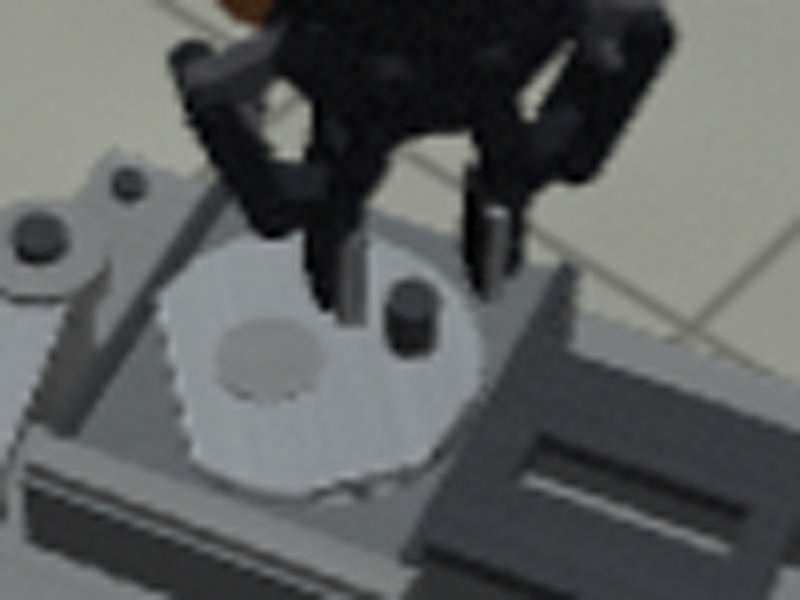

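The tips are at crop (350,325) and (490,297), straddling the knob at (411,315). That makes them 30 mm higher than the reported TCP, so from now on I take true tip z = reported + 0.030. Down 6 mm more and grip.

jog_arm --pt "34 0 0 3 0 0 0" --pt "34 0 0 3 0 0 0" --pt "34 0 0 0 0 0 0" --pt "10 0 0 0 0 0 0" --pt "10 0 0 0 0 0 0" --pt "10 0 0 0 0 0 0" --pt "10 0 0 0 0 0 0" --pt "10 0 0 0 0 0 0" --grip_force 30

```text
time: 6.37
tcp_pos: [0.4831, 0.004, 0.0244]
eef_rot: [-0.0, 0.886, 0.463, -0.0]
force: [-1.1, 0.4, 1.4]
width: 0.0126
grip_force: 29.3
```

jog_arm --pt "10 1.7 1.0 0 0 0 -0.09" --pt "10 1.8 1.1 0 0 0 -0.09" --pt "10 1.9 1.1 0 0 0 -0.09" --pt "10 2.0 1.2 0 0 0 -0.09" --pt "10 2.1 1.3 0 0 0 -0.09" --pt "10 0 0 0 0 0 0"

```text
time: 6.87
tcp_pos: [0.4882, 0.0101, 0.024]
eef_rot: [-0.003, 0.759, 0.651, -0.004]
force: [-15.1, -5.9, 10.8]
width: 0.013
grip_force: 31.9
```

```bash
python3 - <<'E'
from h import *
s=snapshot("scene");o,p,R=pose();go(wf(-30,0),.022,.288);print(lf(p),o["moment"])
cv2.imwrite("pics/c6.png",crop(s,250,160,100,75,8))
E
```

```text
t 6.92 tcp [0.4882 0.0101 0.024 ] yaw -0.156 tilt [-0.009  -0.0008] w 12.3 F [-15.4  -6.2  11.1] j [-0.22  0.48  1.7  -0.    0.97 -0.06]
shift [-27.4   9.    2. ] turn -0.444 if turned first [28.7 -3.6  2. ]
[-26.37744419  28.65589845] [-0.98173673  2.72763951 -0.00701128]
```

View pics/c6.png

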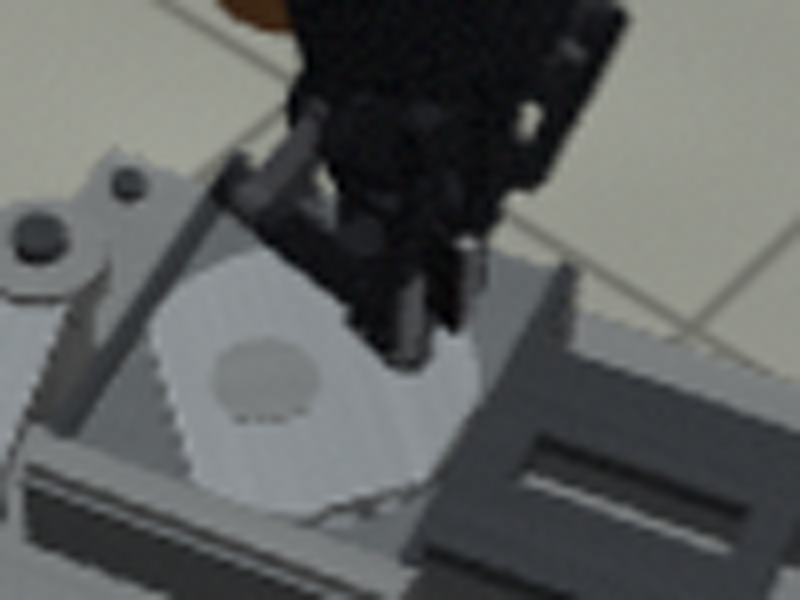

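The disc was pushed toward the lock-box rail: the tool-x sign in my table was wrong. The knob is still in the grip at (410,340). I'll fix the helper and continue from here.

```bash
sed -i 's/\[np.sin(yaw),-np.cos(yaw),0\]/[-np.sin(yaw),np.cos(yaw),0]/' h.py; python3 - <<'E'
from h import *
P=lambda a,cx:wf(cx-30*np.cos(a),-30*np.sin(a))
go(P(-.45,-8),.024,-.162)
A=[(-.444,-8)]+[(-.444*(1-i/5),-8+6*i/5) for i in range(1,6)]
for (a,cx),(b,cy) in zip(A,A[1:]):
    y=.288+a;d=(P(b,cy)-P(a,cx))*1e3
    print((np.array([[-np.sin(y),np.cos(y)],[np.cos(y),np.sin(y)]])@d).round(1))
E
```

```text
t 6.92 tcp [0.4882 0.0101 0.024 ] yaw -0.156 tilt [-0.009  -0.0008] w 12.3 F [-15.4  -6.2  11.1] j [-0.22  0.48  1.7  -0.    0.97 -0.06]
shift [-17.8  -1.1   0.1] turn 0.006 if turned first [-17.8  -1.    0. ]
[-2.1  1.2]
[-2.2  1.2]
[-2.3  1.3]
[-2.4  1.3]
[-2.6  1.3]
```

jog_arm --pt "10 -3 -0.2 0 0 0 0" --pt "10 -3 -0.2 0 0 0 0" --pt "10 -3 -0.2 0 0 0 0" --pt "10 -3 -0.2 0 0 0 0" --pt "10 -3 -0.2 0 0 0 0" --pt "10 -3 -0.2 0 0 0 0" --pt "10 0 0 0 0 0 0"

```text
time: 7.5
tcp_pos: [0.482, -0.0006, 0.024]
eef_rot: [-0.009, 0.761, 0.649, -0.001]
force: [-17.0, 35.0, 20.6]
width: 0.0128
grip_force: 32.9
```

```bash
python3 - <<'E'
from h import *
go(wf(-27-8,13),.024,-.162);print(lf(pose()[1]))
E
```

```text
t 7.5 tcp [ 0.482  -0.0006  0.024 ] yaw -0.159 tilt [-0.0126  0.0125] w 12.8 F [-17.   35.   20.6] j [-0.25  0.47  1.72  0.01  0.97 -0.1 ]
shift [-6.3  3.5 -0.1] turn 0.003 if turned first [-6.3  3.5 -0. ]
[-35.39480017  20.19483793]
```

Forces are building up, which means a jam. I'll release and look.

jog_arm --pt "34 0 0 0 0 0 0" --pt "34 0 0 0 0 0 0" --pt "34 0 0 0 0 0 0" --pt "34 0 0 0 0 0 0"

```text
time: 7.83
tcp_pos: [0.4886, -0.0076, 0.0244]
eef_rot: [0.0, 0.761, 0.649, 0.0]
force: [0.4, 0.4, 1.1]
width: 0.0342
grip_force: 0.0
```

```bash
python3 - <<'E'
from h import *
s=snapshot("scene");t=snapshot("top");o,p,R=pose();go(wf(-35,13),.024,-.162);print(lf(p))
print(proj(s,[p+[0,0,.03]]))
C=np.hstack([crop(s,240,150,100,100,4),crop(t,225,175,100,100,4)])
cv2.imwrite("pics/c7.png",C)
E
```

```text
t 7.93 tcp [ 0.4885 -0.0076  0.0243] yaw -0.158 tilt [ 0.0003 -0.0002] w 34.0 F [ 0.5  1.1 -0.2] j [-0.26  0.48  1.71 -0.    0.96 -0.1 ]
shift [-0.4 -4.   0.3] turn 0.004 if turned first [-0.5 -4.   0.3]
[-31.17399447  11.65406701]
[[295.9896086  199.20851874]]
```

View pics/c7.png

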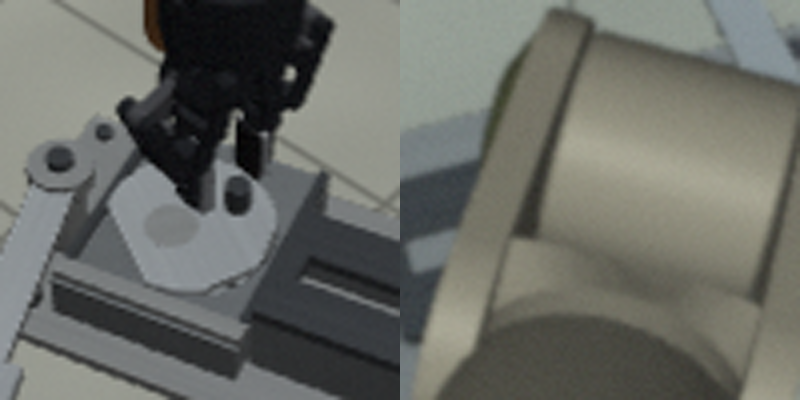

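```bash
python3 - <<'E'
from h import *
s=snapshot("scene")
for nm,uv,z in [("knob",(299.4,196.1),.066),("f1",(267.5,200),.048),("f2",(278,221),.048),("mark",(240+172/4,150+226/4),.048),("tip1",(240+203/4,150+209/4),.053),("tip2",(240+258/4,150+174/4),.053)]:
    X=at(s,uv,z);print(nm,X.round(4),lf(X).round(1))
# check of initial ones in this camera
for f in [(0,-78,81),(0,105,60)]:
    w=wf(f[0],f[1]);print(f,proj(s,[[*w,f[2]/1e3]]))
print(pose()[1])
E
```

```text
knob [ 0.484  -0.0015  0.066 ] [-33.7  18.8]
f1 [ 0.5302 -0.0595  0.048 ] [ -5.9 -50. ]
f2 [0.5603 0.0007 0.048 ] [40.1 -0.8]
mark [ 0.5211 -0.0191  0.048 ] [-3.1 -8.6]
tip1 [ 0.5027 -0.0113  0.053 ] [-18.6   4. ]
tip2 [ 0.4606 -0.0048  0.053 ] [-57.1  22.2]
(0, -78, 81) [[254.96513559 188.39564865]]
(0, 105, 60) [[329.15397463 220.64318206]]
[ 0.48837251 -0.00757386  0.02429354]
```

```bash
python3 - <<'E'
from h import *
go(wf(-33.7,18.8),.022,-.464)
P=lambda a,cx,cy:wf(cx-30*np.cos(a),cy-30*np.sin(a))
A=[(-.752,-11.8,-1.7),(-.752,-14.5,0)]+[(-.752*(1-i/8),-14.5,0) for i in range(1,9)]+[(0,-2,0)]
for u,v in zip(A,A[1:]):
    y=.288+u[0];d=(P(*v)-P(*u))*1e3
    print((np.array([[-np.sin(y),np.cos(y)],[np.cos(y),np.sin(y)]])@d).round(1), v[0]-u[0])
E
```

```text
t 7.98 tcp [ 0.4884 -0.0076  0.0243] yaw -0.158 tilt [ 0.0002 -0.0002] w 33.9 F [-0.4 -0.3  0.2] j [-0.26  0.48  1.71 -0.    0.96 -0.1 ]
shift [ 5.4 -5.3  2.3] turn 0.306 if turned first [ 3.5 -6.6  2.3]
[-0.6 -3.1] 0.0
[-2.8  0.1] 0.09399999999999997
[-2.8  0.1] 0.09399999999999997
[-2.8  0.1] 0.09400000000000008
[-2.8  0.1] 0.09399999999999997
[-2.8  0.1] 0.09399999999999997
[-2.8  0.1] 0.09400000000000003
[-2.8  0.1] 0.094
[-2.8  0.1] 0.094
[-0.  12.5] 0.0
```

jog_arm --pt "36 2.7 -2.7 0 0 0 0" --pt "36 2.7 -2.6 0 0 0 0" --pt "36 0 0 0.8 0 0 0.102" --pt "36 0 0 0.8 0 0 0.102" --pt "36 0 0 0.8 0 0 0.102" --pt "36 0 0 0 0 0 0"

```text
time: 8.48
tcp_pos: [0.4835, -0.0008, 0.0218]
eef_rot: [-0.0, 0.852, 0.524, -0.0]
force: [0.1, 0.4, -0.1]
width: 0.0361
grip_force: 0.0
```

jog_arm --pt "10 0 0 0 0 0 0" --pt "10 0 0 0 0 0 0" --pt "10 0 0 0 0 0 0" --pt "10 0 0 0 0 0 0" --pt "10 0 0 0 0 0 0" --grip_force 30

```text
time: 8.9
tcp_pos: [0.4833, -0.0007, 0.022]
eef_rot: [-0.0, 0.851, 0.526, -0.0]
force: [-3.8, 4.0, 5.3]
width: 0.0132
grip_force: 29.4
```

jog_arm --pt "10 -0.3 -1.5 0 0 0 0" --pt "10 -0.3 -1.5 0 0 0 0" --pt "10 -2.8 0.1 0 0 0 -0.094" --pt "10 -2.8 0.1 0 0 0 -0.094" --pt "10 0 0 0 0 0 0"

```text
time: 9.32
tcp_pos: [0.4789, -0.0059, 0.0221]
eef_rot: [0.0, 0.797, 0.604, 0.0]
force: [-0.4, -0.3, 3.0]
width: 0.0132
grip_force: 29.5
```

```bash
python3 - <<'E'
from h import *
o,p,R=pose();print(lf(p),np.round(o["force"],1),np.round(o["moment"],2),o["width"])
E
```

```text
[-39.83297503  15.94024552] [-0.4 -0.3  3. ] [-0.07  0.08  0.09] 0.013244733519723346
```

Forces are low, so I continue the turn.

jog_arm --pt "10 -2.8 0.1 0 0 0 -0.094" --pt "10 -2.8 0.1 0 0 0 -0.094" --pt "10 -2.8 0.1 0 0 0 -0.094" --pt "10 0 0 0 0 0 0"

```text
time: 9.65
tcp_pos: [0.4776, -0.0141, 0.022]
eef_rot: [0.0, 0.705, 0.709, -0.0]
force: [-1.3, -0.9, 3.9]
width: 0.0134
grip_force: 29.6
```

jog_arm --pt "10 -2.8 0.1 0 0 0 -0.094" --pt "10 -2.8 0.1 0 0 0 -0.094" --pt "10 -2.8 0.1 0 0 0 -0.094" --pt "10 0 0 0 0 0 0"

```text
time: 9.98
tcp_pos: [0.4787, -0.0223, 0.022]
eef_rot: [0.0, 0.599, 0.801, -0.0]
force: [-1.9, 0.2, 5.1]
width: 0.0131
grip_force: 29.7
```

```bash
python3 - <<'E'
from h import *
o,p,R=pose();print(lf(p),np.round(o["force"],1),np.round(o["moment"],2),o["width"])
go(wf(-30,0),.022,.288)
s=snapshot("scene")
# disc brightness mask -> edge near stop bar: sample along fixture x at z=.048 for several y
g=cv2.cvtColor(s["color"],cv2.COLOR_RGB2GRAY)
for y in (-35,-25,-15,0,15,25,35):
    xs=np.arange(0,46,2.);uv=proj(s,[[*wf(x,y),.048] for x in xs]).astype(np.float32)
    print(y,cv2.remap(g,uv[:,0].reshape(1,-1),uv[:,1].reshape(1,-1),cv2.INTER_LINEAR)[0].tolist())
E
```

```text
[-44.72732978   0.36059878] [-1.9  0.2  5.1] [0.04 0.29 0.02] 0.013054280729191684
t 9.98 tcp [ 0.4787 -0.0223  0.022 ] yaw 0.287 tilt [-0.0001 -0.0002] w 13.1 F [-1.9  0.2  5.1] j [-0.29  0.47  1.74 -0.    0.94 -0.58]
shift [-0.3 14.7  0. ] turn -0.001 if turned first [-0.4 14.7  0. ]
-35 [144, 145, 146, 145, 144, 145, 145, 145, 143, 144, 150, 146, 124, 103, 94, 95, 97, 97, 97, 97, 98, 106, 117]
-25 [144, 144, 145, 147, 145, 144, 146, 145, 144, 144, 144, 145, 143, 140, 106, 85, 94, 97, 97, 97, 99, 102, 116]
-15 [123, 126, 129, 133, 136, 142, 144, 144, 144, 143, 143, 143, 144, 134, 111, 89, 88, 97, 96, 97, 97, 106, 118]
0 [122, 122, 123, 123, 122, 122, 125, 129, 138, 144, 144, 145, 147, 136, 112, 80, 88, 98, 98, 98, 98, 108, 118]
15 [134, 136, 144, 142, 142, 144, 145, 145, 144, 143, 144, 145, 144, 136, 111, 88, 92, 97, 98, 99, 100, 105, 116]
25 [142, 143, 144, 143, 142, 143, 146, 145, 143, 143, 143, 144, 146, 135, 109, 91, 88, 98, 99, 100, 99, 108, 119]
35 [142, 143, 145, 144, 142, 145, 146, 146, 145, 140, 136, 118, 103, 95, 96, 99, 99, 100, 100, 99, 101, 104, 116]
```

The flat edge is parallel to the stop bar, about 13 mm short of it. Pushing.

jog_arm --pt "10 0 3 0 0 0 0" --pt "10 0 3 0 0 0 0" --pt "10 0 3 0 0 0 0" --pt "10 0 2 0 0 0 0" --pt "10 0 1 0 0 0 0" --pt "10 0 0 0 0 0 0"

```text
time: 10.53
tcp_pos: [0.4889, -0.0188, 0.022]
eef_rot: [-0.001, 0.6, 0.8, -0.001]
force: [-6.1, -1.6, 8.3]
width: 0.0132
grip_force: 30.1
```

jog_arm --pt "10 0 1 0 0 0 0" --pt "10 0 0 0 0 0 0"

```text
time: 10.7
tcp_pos: [0.4898, -0.0185, 0.022]
eef_rot: [-0.001, 0.6, 0.8, -0.001]
force: [-8.3, -1.8, 9.1]
width: 0.0132
grip_force: 30.2
```

jog_arm --pt "10 0 1 0 0 0 0" --pt "10 0 0 0 0 0 0"

```text
time: 10.87
tcp_pos: [0.4907, -0.0182, 0.022]
eef_rot: [-0.001, 0.6, 0.8, -0.001]
force: [-7.3, -1.7, 8.9]
width: 0.0132
grip_force: 30.2
```

jog_arm --pt "10 0 1 0 0 0 0" --pt "10 0 0 0 0 0 0"

```text
time: 11.03
tcp_pos: [0.4917, -0.0179, 0.022]
eef_rot: [-0.001, 0.6, 0.8, -0.001]
force: [-7.9, -2.2, 9.1]
width: 0.0131
grip_force: 30.2
```

jog_arm --pt "10 0 1 0 0 0 0" --pt "10 0 0 0 0 0 0"

```text
time: 11.2
tcp_pos: [0.4926, -0.0176, 0.022]
eef_rot: [-0.001, 0.6, 0.8, -0.001]
force: [-6.8, -1.2, 9.1]
width: 0.0134
grip_force: 30.2
```

```bash
cat >edge.py <<'E'
from h import *
def edge():
    s=snapshot("scene");g=cv2.cvtColor(s["color"],cv2.COLOR_RGB2GRAY)
    for y in (-35,-25,-15,0,15,25,35):
        xs=np.arange(20,52,2.);uv=proj(s,[[*wf(x,y),.048] for x in xs]).astype(np.float32)
        print(y,cv2.remap(g,uv[:,0].reshape(1,-1),uv[:,1].reshape(1,-1),cv2.INTER_LINEAR)[0].tolist())
if __name__=="__main__":
    o,p,R=pose();print(lf(p),np.round(o["force"],1),np.round(o["moment"],2));edge()
E
python3 edge.py
```

```text
[-30.05205356   0.8551835 ] [-6.8 -1.2  9.1] [-0.34  1.28 -0.01]
-35 [147, 146, 145, 145, 145, 144, 144, 147, 143, 125, 103, 101, 113, 121, 123, 123]
-25 [147, 144, 145, 146, 146, 145, 143, 144, 145, 145, 138, 120, 121, 122, 121, 122]
-15 [124, 125, 138, 144, 144, 143, 143, 144, 144, 144, 142, 127, 117, 120, 121, 124]
0 [122, 122, 122, 126, 129, 142, 142, 142, 143, 144, 142, 125, 121, 123, 123, 123]
15 [145, 142, 143, 146, 145, 144, 143, 143, 145, 145, 139, 122, 121, 122, 124, 124]
25 [144, 143, 144, 145, 145, 144, 144, 144, 145, 146, 143, 128, 118, 122, 123, 124]
35 [143, 142, 143, 146, 146, 145, 145, 136, 129, 110, 100, 95, 114, 122, 122, 124]
```

jog_arm --pt "10 0 1 0 0 0 0" --pt "10 0 0 0 0 0 0"

```text
time: 11.42
tcp_pos: [0.4934, -0.0174, 0.022]
eef_rot: [-0.001, 0.6, 0.8, -0.001]
force: [-7.9, -2.6, 9.6]
width: 0.013
grip_force: 30.2
```

jog_arm --pt "10 0 1 0 0 0 0" --pt "10 0 0 0 0 0 0"

```text
time: 11.58
tcp_pos: [0.4934, -0.0173, 0.0219]
eef_rot: [-0.002, 0.6, 0.8, -0.002]
force: [-11.8, -4.8, 12.7]
width: 0.0134
grip_force: 30.6
```

```bash
python3 edge.py
```

```text
[-29.20504339   0.90812101] [-11.8  -4.8  12.7] [-0.81  2.1   0.01]
-35 [147, 147, 144, 146, 146, 145, 144, 143, 148, 133, 109, 105, 115, 122, 123, 124]
-25 [146, 144, 144, 145, 146, 145, 142, 143, 144, 144, 141, 132, 124, 122, 122, 123]
-15 [134, 139, 142, 145, 146, 144, 143, 143, 143, 144, 144, 132, 121, 122, 123, 123]
0 [122, 122, 121, 123, 127, 136, 141, 143, 143, 144, 144, 130, 123, 122, 124, 125]
15 [143, 142, 143, 146, 145, 144, 143, 143, 143, 145, 142, 131, 124, 122, 123, 125]
25 [144, 144, 143, 144, 146, 145, 143, 143, 144, 145, 146, 134, 121, 122, 123, 125]
35 [144, 142, 143, 145, 146, 145, 144, 141, 138, 115, 102, 94, 113, 122, 123, 124]
```

jog_arm --pt "10 0 1 0 0 0 0" --pt "10 0 0 0 0 0 0" --pt "30 0 0 0 0 0 0" --pt "30 0 0 0 0 0 0" --pt "30 0 0 0 0 0 0" --pt "30 0 0 -4 0 0 0" --pt "30 0 0 -20 0 0 0" --pt "30 0 0 -36 0 0 0"

```text
time: 12.3
tcp_pos: [0.4952, -0.0162, 0.0802]
eef_rot: [-0.003, 0.599, 0.801, -0.001]
force: [0.7, 0.5, 0.5]
width: 0.0304
grip_force: 0.0
```

```bash
python3 edge.py; python3 - <<'E'
from h import *
o,p,R=pose()
# arm swing: tip center path; fixture coords pivot (0,-78)
q0=1.39
def F(qq,off,rho=125): 
    return np.array([rho*np.sin(qq)+off*np.cos(qq), -78+rho*np.cos(qq)-off*np.sin(qq)])
print(F(q0,40),wf(*F(q0,40)))
# tool x should lie along push dir (-cos q, sin q) fixture; tool x world = yaw+pi/2
a=np.arctan2(np.sin(q0),-np.cos(q0))+q[2]; print("yaw",a-np.pi/2)
go(wf(*F(q0,40)),.082,a-np.pi/2)
E
```

```text
[-27.13560942   1.51750345] [0.7 0.5 0.5] [-0.    0.    0.02]
-35 [148, 148, 145, 146, 146, 145, 144, 143, 148, 132, 106, 104, 116, 121, 122, 124]
-25 [145, 144, 144, 147, 145, 144, 142, 144, 144, 144, 141, 131, 123, 121, 122, 122]
-15 [133, 137, 140, 144, 145, 144, 144, 143, 142, 143, 144, 131, 121, 121, 122, 124]
0 [121, 122, 122, 122, 127, 136, 141, 143, 144, 144, 144, 129, 122, 123, 123, 124]
15 [144, 143, 143, 145, 146, 145, 144, 143, 144, 145, 142, 131, 124, 122, 124, 125]
25 [143, 143, 142, 144, 145, 144, 144, 143, 143, 145, 147, 134, 120, 121, 123, 126]
35 [144, 143, 141, 143, 145, 145, 144, 141, 138, 115, 102, 93, 114, 121, 122, 123]
[130.15512096 -94.87141038] [ 0.67339132 -0.06390974]
yaw 0.4687783237031171
t 12.35 tcp [ 0.4993 -0.0171  0.0883] yaw 0.287 tilt [ 0.007 -0.002] w 30.1 F [ 3.1 -1.6  6.9] j [-0.27  0.4   1.61  0.    1.13 -0.56]
shift [-94.2 153.6   7.6] turn -0.182 if turned first [-120.4  134.1    6.3]
```

The disc stays flush (edge at x≈41.5 along its whole length). Next I move to the arm's outer side.

jog_arm --pt "0 -18.8 30.7 0 0 0 0" --pt "0 -18.8 30.7 0 0 0 0" --pt "0 -18.8 30.7 0 0 0 0" --pt "0 -18.8 30.7 0 0 0 -0.06" --pt "0 -18.8 30.7 0 0 0 -0.06" --pt "0 0 0 0 0 0 -0.06" --pt "0 0 0 0 0 0 0"

```text
time: 12.93
tcp_pos: [0.6724, -0.0614, 0.0809]
eef_rot: [-0.0, 0.523, 0.852, -0.0]
force: [0.8, 0.1, -0.3]
width: 0.0001
grip_force: 0.0
```

```bash
python3 - <<'E'
from h import *
q0=1.39
def F(qq,off,rho=115): 
    return np.array([rho*np.sin(qq)+off*np.cos(qq), -78+rho*np.cos(qq)-off*np.sin(qq)])
go(wf(*F(q0,40)),.026,.469)
dq=.087;rel=F(q0-dq,24)-F(q0,24);a=np.pi/2-q0
print("row",np.array([[-np.sin(a),np.cos(a)],[np.cos(a),np.sin(a)]])@rel)
# measure arm angle from top image? scene: predicted bar edges
s=snapshot("scene")
for qq in(1.3,1.35,1.4,1.45): print(qq,[proj(s,[[*wf(228*np.sin(qq)+o*np.cos(qq),-78+228*np.cos(qq)-o*np.sin(qq)),.071]]).round(0).tolist() for o in(-23,23)])
E
```

```text
t 12.93 tcp [ 0.6724 -0.0614  0.0809] yaw 0.469 tilt [-0.0002  0.0001] w 0.1 F [ 0.8  0.1 -0.3] j [-0.27  0.69  1.08  0.    1.38 -0.73]
shift [ -2.7 -10.2  54.9] turn -0.0 if turned first [ -2.7 -10.2  54.9]
row [10.08315419  1.65042393]
1.3 [[[242.0, 279.0]], [[219.0, 275.0]]]
1.35 [[[236.0, 278.0]], [[214.0, 274.0]]]
1.4 [[[231.0, 277.0]], [[209.0, 272.0]]]
1.45 [[[225.0, 276.0]], [[204.0, 270.0]]]
```

jog_arm --pt "0 -2.7 -10 15 0 0 0" --pt "0 0 0 20 0 0 0" --pt "0 0 0 15 0 0 0" --pt "0 0 0 5 0 0 0" --pt "0 0 0 0 0 0 0"

```text
time: 13.4
tcp_pos: [0.6624, -0.0675, 0.0262]
eef_rot: [-0.001, 0.524, 0.851, -0.0]
force: [0.2, 0.2, -0.2]
width: 0.0002
grip_force: 0.0
```

jog_arm --pt "0 8 0 0 0 0 0" --pt "0 8 0 0 0 0 0" --pt "0 10.1 1.6 0 0 0 -0.087" --pt "0 10.1 1.6 0 0 0 -0.087" --pt "0 10.1 1.6 0 0 0 -0.087" --pt "0 0 0 0 0 0 0"

```text
time: 13.9
tcp_pos: [0.6439, -0.0233, 0.0282]
eef_rot: [0.0, 0.406, 0.914, 0.0]
force: [0.0, -0.1, -0.3]
width: 0.0
grip_force: 0.0
```

```bash
cat >arm.py <<'E'
from h import *
def armq(disp=True):
    # mean brightness contrast: compare arm template (bar+plate bright) by edge fit in scene view over q
    s=snapshot("scene");g=cv2.cvtColor(s["color"],cv2.COLOR_RGB2GRAY).astype(np.float32);g=cv2.GaussianBlur(g,(3,3),0)
    best=[]
    for qq in np.arange(-.1,1.6,.01):
        v=0
        for o,w in ((-26,-1),(-20,1),(20,1),(26,-1)):
            P=[[*wf(r*np.sin(qq)+o*np.cos(qq),-78+r*np.cos(qq)-o*np.sin(qq)),.071] for r in np.arange(145,226,4)]
            uv=proj(s,P).astype(np.float32);v+=w*cv2.remap(g,uv[:,0].reshape(1,-1),uv[:,1].reshape(1,-1),1).mean()
        best.append((round(float(v),1),round(qq,2)))
    return sorted(best)[-4:]
if __name__=="__main__":
    o,p,R=pose();print(lf(p),np.round(o["force"],1),armq())
E
python3 arm.py
```

```text
[113.37090398 -47.58860126] [ 0.  -0.1 -0.3] [(15.1, np.float64(1.34)), (16.1, np.float64(1.35)), (16.4, np.float64(1.37)), (16.5, np.float64(1.36))]
```

```bash
python3 - <<'E'
from h import *
s=snapshot("scene");o,p,R=pose();print(p,proj(s,[p,p+[0,0,.03],p+[0,0,.045]]))
cv2.imwrite("pics/c8.png",crop(s,195,140,160,145,4))
E
```

```text
[ 0.64465135 -0.02495623  0.02789885] [[243.91933814 243.0689177 ]
 [242.80110805 235.10774679]
 [242.21894988 230.95430982]]
```

View pics/c8.png

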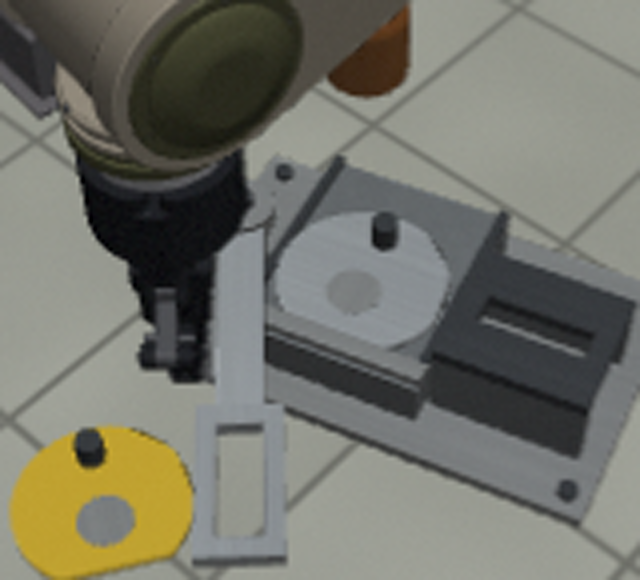

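The finger is on the bar's left side and the arm has already swung clear of the yellow disc. The disc sits flat on the stop bar. Continuing the swing.

jog_arm --pt "0 10.1 1.6 0 0 0 -0.087" --pt "0 10.1 1.6 0 0 0 -0.087" --pt "0 10.1 1.6 0 0 0 -0.087" --pt "0 10.1 1.6 0 0 0 -0.087" --pt "0 10.1 1.6 0 0 0 -0.087" --pt "0 10.1 1.6 0 0 0 -0.087" --pt "0 10.1 1.6 0 0 0 -0.087" --pt "0 10.1 1.6 0 0 0 -0.087"

```text
time: 14.67
tcp_pos: [0.5835, 0.0255, 0.0276]
eef_rot: [0.001, 0.072, 0.997, -0.0]
force: [1.3, -0.8, 0.2]
width: -0.0
grip_force: 0.8
```

jog_arm --pt "0 10.1 1.6 0 0 0 -0.087" --pt "0 10.1 1.6 0 0 0 -0.087" --pt "0 10.1 1.6 0 0 0 -0.087" --pt "0 10.1 1.6 0 0 0 -0.087" --pt "0 0 0 0 0 0 0"

```text
time: 15.08
tcp_pos: [0.5418, 0.0327, 0.0274]
eef_rot: [-0.0, -0.101, 0.995, 0.0]
force: [0.4, -0.4, -0.3]
width: 0.0006
grip_force: 0.0
```

```bash
sed -i 's/-.1,1.6,.01/-.15,.6,.01/' arm.py; python3 arm.py; python3 -c "
from h import *
go(wf(24,37),.026,1.859-1.571)"
```

```text
[31.4446064  35.14307218] [ 0.4 -0.4 -0.3] [(75.1, np.float64(0.07)), (94.3, np.float64(0.04)), (112.1, np.float64(0.06)), (121.2, np.float64(0.05))]
t 15.13 tcp [0.5427 0.0325 0.0274] yaw 1.769 tilt [ 0.0004 -0.    ] w -0.3 F [ 0.   0.6 -0.6] j [-0.16  0.55  1.55  0.    1.04 -1.93]
shift [8.4 1.5 1.4] turn 1.481 if turned first [ 2.3 -8.3  1.4]
```

jog_arm --pt "0 4 0.5 0 0 0 -0.045" --pt "0 2 0 0 0 0 -0.04" --pt "0 0 0 0 0 0 0"

```text
time: 15.38
tcp_pos: [0.5375, 0.0317, 0.0272]
eef_rot: [0.0, -0.142, 0.99, -0.0]
force: [-0.2, 0.4, 0.6]
width: 0.0001
grip_force: 0.0
```

jog_arm --pt "0 2 0 0 0 0 0" --pt "0 0 0 0 0 0 0"

```text
time: 15.55
tcp_pos: [0.5354, 0.0312, 0.0271]
eef_rot: [0.0, -0.142, 0.99, -0.0]
force: [0.6, 0.0, 1.1]
width: -0.0003
grip_force: 0.5
```

jog_arm --pt "0 1.5 0 0 0 0 0" --pt "0 0 0 0 0 0 0"

```text
time: 15.72
tcp_pos: [0.5354, 0.0312, 0.0273]
eef_rot: [0.002, -0.142, 0.99, -0.0]
force: [6.9, 2.3, -2.3]
width: -0.0002
grip_force: 3.9
```

```bash
python3 arm.py
```

```text
[24.8200179  35.48183334] [ 6.9  2.3 -2.3] [(56.3, np.float64(0.03)), (97.6, np.float64(0.02)), (106.4, np.float64(0.0)), (121.2, np.float64(0.01))]
```

jog_arm --pt "0 1 0 0 0 0 0" --pt "0 0 0 0 0 0 0" --pt "0 -8 0 0 0 0 0" --pt "0 0 0 -20 0 0 0" --pt "0 0 0 -35 0 0 0" --pt "0 0 0 -35 0 0 0" --pt "40 0 0 0 0 0 0"

```text
time: 16.35
tcp_pos: [0.5431, 0.0325, 0.123]
eef_rot: [0.005, -0.143, 0.99, -0.002]
force: [0.2, 0.0, 0.2]
width: 0.0108
grip_force: 0.0
```

```bash
python3 arm.py; python3 edge.py | head -4; python3 - <<'E'
from h import *
go((.469,-.320),.117,1.436)
E
```

```text
[32.64253714 34.60190708] [0.2 0.  0.2] [(54.8, np.float64(0.03)), (97.1, np.float64(0.02)), (106.7, np.float64(0.0)), (121.8, np.float64(0.01))]
[31.46910707 35.10826739] [ 0.4  0.4 -0.2] [-0.01 -0.03 -0.07]
-35 [149, 149, 147, 148, 148, 147, 146, 146, 150, 135, 110, 107, 116, 122, 124, 125]
-25 [147, 147, 147, 147, 147, 146, 145, 145, 146, 146, 143, 133, 125, 124, 124, 125]
-15 [137, 140, 142, 145, 147, 145, 144, 145, 145, 145, 145, 133, 122, 123, 123, 124]
t 16.45 tcp [0.5406 0.0329 0.1179] yaw 1.857 tilt [ 0.0019 -0.0006] w 26.0 F [-0.1  0.2 -0.8] j [-0.16  0.43  1.44 -0.    1.26 -2.01]
shift [ 168.3 -318.3    0.9] turn 0.421 if turned first [  23.5 -359.3    0.9]
```

jog_arm --pt "40 16.8 -31.8 0 0 0 0" --pt "40 16.8 -31.8 0 0 0 0" --pt "40 16.8 -31.8 0 0 0 0" --pt "40 16.8 -31.8 0 0 0 0" --pt "40 16.8 -31.8 0 0 0 0" --pt "40 16.8 -31.8 0 0 0 0" --pt "40 16.8 -31.8 0 0 0 0" --pt "40 16.8 -31.8 0 0 0 0"

```text
time: 17.12
tcp_pos: [0.482, -0.2503, 0.1154]
eef_rot: [-0.001, -0.143, 0.99, 0.001]
force: [2.0, -0.6, -0.3]
width: 0.04
grip_force: 0.0
```

jog_arm --pt "40 16.8 -31.8 0 0 0 0" --pt "40 16.8 -31.8 0 0 0 0" --pt "40 0 0 0 0 0 0.105" --pt "40 0 0 0 0 0 0.105" --pt "40 0 0 0 0 0 0.105" --pt "40 0 0 0 0 0 0.105" --pt "40 0 0 0 0 0 0" --pt "40 0 0 0 0 0 0"

```text
time: 17.78
tcp_pos: [0.4687, -0.3192, 0.1157]
eef_rot: [-0.001, 0.065, 0.998, 0.001]
force: [0.7, 0.8, 0.5]
width: 0.0396
grip_force: 0.0
```

```bash
python3 - <<'E'
from h import *
go((.469,-.320),.040,1.436)
# refine key: dark paddle mask in scene; compare with predicted box silhouette
s=snapshot("scene");g=cv2.cvtColor(s["color"],cv2.COLOR_RGB2GRAY).astype(float)
from scipy.optimize import minimize
def mask(p):
    c,n=np.cos(p[2]),np.sin(p[2])
    P=[[p[0]+c*a-n*b,p[1]+n*a+c*b,z] for a in(-.025,.025) for b in(-.007,.007) for z in(.066,.106)]
    m=np.zeros(g.shape,np.uint8);h=cv2.convexHull(np.round(proj(s,P)*16).astype(np.int32));cv2.fillConvexPoly(m,h,1,shift=4);return m
p0=[.469,-.320,-.135]
d=((g<45)).astype(np.uint8)
best=[]
for dx in np.arange(-.008,.0081,.002):
  for dy in np.arange(-.008,.0081,.002):
    for da in (-.08,-.04,0,.04,.08):
      m=mask([p0[0]+dx,p0[1]+dy,p0[2]+da]);w=mask(p0);k=cv2.dilate(w,np.ones((13,13)))
      best.append(((m&d).sum()/((m|(d&k)).sum()),dx,dy,da))
print(sorted(best)[-5:], (g[mask(p0)>0]).mean())
E
```

```text
t 17.78 tcp [ 0.4687 -0.3192  0.1157] yaw 1.441 tilt [-0.0019  0.0018] w 39.6 F [0.7 0.8 0.5] j [-0.81  0.48  1.37 -0.    1.3  -2.25]
shift [-0.6 -0.8 75.7] turn 0.005 if turned first [-0.4 -0.7 75.7]
[(np.float64(0.7909090909090909), np.float64(0.002), np.float64(-0.002), 0), (np.float64(0.7909090909090909), np.float64(0.002), np.float64(-0.002), 0.04), (np.float64(0.797583081570997), np.float64(0.002), np.float64(0.0), -0.04), (np.float64(0.7981651376146789), np.float64(0.004), np.float64(0.0), 0.08), (np.float64(0.803680981595092), np.float64(0.002), np.float64(-0.002), 0.08)] 30.179012345679013
```

jog_arm --pt "40 -1.3 0 15 0 0 0" --pt "40 0 0 20 0 0 0" --pt "40 0 0 20 0 0 0" --pt "40 0 0 15 0 0 0" --pt "40 0 0 5 0 0 0" --pt "40 0 0 0 0 0 0"

```text
time: 18.33
tcp_pos: [0.4699, -0.3192, 0.0406]
eef_rot: [-0.001, 0.066, 0.998, 0.001]
force: [0.2, -0.2, 0.4]
width: 0.0402
grip_force: 0.0
```

jog_arm --pt "5 0 0 0 0 0 0" --pt "5 0 0 0 0 0 0" --pt "5 0 0 0 0 0 0" --pt "5 0 0 0 0 0 0" --pt "5 0 0 0 0 0 0" --pt "5 0 0 0 0 0 0" --grip_force 60

```text
time: 18.83
tcp_pos: [0.4709, -0.3204, 0.043]
eef_rot: [0.001, 0.066, 0.998, -0.001]
force: [-0.0, -0.6, 6.5]
width: 0.0126
grip_force: 62.7
```

jog_arm --pt "5 0 0 -5 0 0 0" --pt "5 0 0 -15 0 0 0" --pt "5 0 0 -20 0 0 0" --pt "5 0 0 -20 0 0 0" --pt "5 0 0 -20 0 0 0" --pt "5 0 0 -10 0 0 0" --pt "5 0 0 0 0 0 0"

```text
time: 19.42
tcp_pos: [0.471, -0.3202, 0.1339]
eef_rot: [0.001, 0.066, 0.998, -0.001]
force: [0.0, -0.1, -1.3]
width: 0.0126
grip_force: 61.5
```

```bash
cat >keyfit.py <<'E'
from h import *
def fit(p0,cams=("scene",),thr=45,rng=.006):
    "paddle centre xy & yaw-of-x fit by dark silhouette; p0=(x,y,z,yaw)"
    for cam in cams:
        s=snapshot(cam);g=cv2.GaussianBlur(cv2.cvtColor(s["color"],cv2.COLOR_RGB2GRAY),(3,3),0)
        d=(g<thr).astype(np.uint8)
        print(cam,"center px",proj(s,[p0[:3]]).round(1))
        return s,g,d
E
python3 - <<'E'
from h import *
o,p,R=pose()
go(wf(0,105),p[2],.288)
s=snapshot("scene");g=cv2.cvtColor(s["color"],cv2.COLOR_RGB2GRAY)
# where is the head/nose? column through key: sample vertical line below tcp
for dz in np.arange(.02,-.06,-.008):
    u=proj(s,[p+[0,0,dz]])[0];i,j=int(round(u[1])),int(round(u[0]));print(round(dz,3),u.round(0),g[i,j-8:j+9:2].tolist())
E
```

```text
t 19.42 tcp [ 0.471  -0.3202  0.1339] yaw 1.438 tilt [ 0.0025 -0.0025] w 12.6 F [ 0.  -0.1 -1.3] j [-0.8   0.46  1.34  0.    1.34 -2.24]
shift [ 33.7 410.1  -1. ] turn 1.15 if turned first [388.1 136.7   0. ]
0.02 [207. 108.] [8, 14, 8, 46, 98, 119, 119, 96, 140]
0.012 [207. 110.] [9, 33, 118, 117, 117, 97, 72, 129, 138]
0.004 [208. 113.] [142, 141, 111, 56, 65, 117, 120, 118, 114]
-0.004 [208. 115.] [140, 143, 143, 57, 65, 105, 115, 93, 66]
-0.012 [209. 118.] [122, 119, 118, 97, 72, 65, 65, 73, 114]
-0.02 [209. 120.] [119, 110, 75, 64, 67, 84, 104, 141, 154]
-0.028 [209. 123.] [65, 65, 95, 125, 117, 129, 152, 155, 154]
-0.036 [210. 125.] [116, 133, 125, 144, 145, 125, 125, 134, 92]
-0.044 [210. 128.] [133, 144, 144, 145, 128, 93, 89, 88, 89]
-0.052 [211. 130.] [144, 138, 111, 87, 87, 87, 89, 81, 62]
```

jog_arm --pt "5 3 37.3 0 0 0 0" --pt "5 3 37.3 0 0 0 0" --pt "5 3 37.3 0 0 0 0" --pt "5 3 37.3 0 0 0 0" --pt "5 3 37.3 0 0 0 0" --pt "5 3 37.3 0 0 0 0" --pt "5 3 37.3 0 0 0 0" --pt "5 3 37.3 0 0 0 0"

```text
time: 20.13
tcp_pos: [0.485, -0.0188, 0.1305]
eef_rot: [-0.001, 0.066, 0.998, 0.0]
force: [1.6, 0.0, -1.7]
width: 0.013
grip_force: 61.5
```

jog_arm --pt "5 3 37.3 0 0 0 0" --pt "5 3 37.3 0 0 0 0" --pt "5 3 37 0 0 0 0" --pt "5 0 0 0 0 0 0.115" --pt "5 0 0 0 0 0 0.115" --pt "5 0 0 0 0 0 0.115" --pt "5 0 0 0 0 0 0.115" --pt "5 0 0 0 0 0 0.115"

```text
time: 20.8
tcp_pos: [0.491, 0.0912, 0.1303]
eef_rot: [-0.002, 0.349, 0.937, -0.0]
force: [1.3, 0.3, -2.1]
width: 0.013
grip_force: 61.5
```

jog_arm --pt "5 0 0 0 0 0 0.115" --pt "5 0 0 0 0 0 0.115" --pt "5 0 0 0 0 0 0.115" --pt "5 0 0 0 0 0 0.115" --pt "5 0 0 0 0 0 0.115" --pt "5 0 0 0 0 0 0"

```text
time: 21.3
tcp_pos: [0.4911, 0.091, 0.1304]
eef_rot: [-0.001, 0.6, 0.8, -0.001]
force: [-0.3, 1.3, -2.0]
width: 0.0129
grip_force: 61.5
```

```bash
python3 - <<'E'
from h import *
o,p,R=pose()
go(wf(0,105),p[2],.288);print(lf(p))
s=snapshot("scene");g=cv2.cvtColor(s["color"],cv2.COLOR_RGB2GRAY)
for f in [(0,105,71),(12,138,71),(12,72,71),(-12,138,71),(-12,72,71)]: print(f,proj(s,[[*wf(f[0],f[1]),f[2]/1e3]]).round(1))
seat=p+[0,0,.017]; print("seat",proj(s,[seat,seat-[0,0,.038]]))
np.set_printoptions(linewidth=250)
print(g[185:237,298:356:1][::2,::2])
E
```

```text
t 21.3 tcp [0.4911 0.091  0.1304] yaw 0.284 tilt [-0.0031  0.0002] w 12.9 F [-0.3  1.3 -2. ] j [-0.05  0.35  1.54  0.    1.26 -0.34]
shift [-0.4  0.6 -0. ] turn -0.004 if turned first [-0.4  0.6  0. ]
[ -0.61794147 105.44843651]
(0, 105, 71) [[329.6 217.5]]
(12, 138, 71) [[342.1 226.6]]
(12, 72, 71) [[313.5 216.4]]
(-12, 138, 71) [[345.8 218.6]]
(-12, 72, 71) [[317.6 208.8]]
seat [[333.44392298 193.93116132]
 [331.62871944 206.0313503 ]]
[[149 149 148 149 149 144 117 127 150 149 148 138   7   8  12  41  19  25  12  45  58  12   5   8  10 132 143 114 134]
 [107 120 148 150 149 148 148 136 113 141 147 138  11  12  26  27  13  18  13  53  53   9   9   5  27 144 115 136 146]
 [100 101 101 107 122 147 148 148 144 123 118 128   3   6  11  22  19  20  13  54  44  13   5   7  49 113 137 144 146]
 [100 100 101 101 101 101 104 117 146 147 140 113 130  94   5  11  17  20  29  62   6   9  10   9  80 137 145 145 145]
 [ 99 101 101 102 101 100 100  99 101 105 110  59 104  96 124 120  78   4  10   5   8   8  10   4 104 145 146 145 145]
 [100 101 100 101 100 100 100 101 100 102  83  77 131 124 101 1
[... 1736 characters left out ...]
 57  55  56  58  60  60  61  68  67  72 100 142 145 144 143 129  66  47  46  78 144 142 127  45 105 118]
 [ 99  94  55  58  58  59  57  56  59  60  58  60  65  67  67  74 130 143 144 144 144 103 115 148 149 100  49 119 121]
 [104  57  52  27  28  51  57  58  60  57  57  57  58  59  60  67  66  68  76 131 144 145 145 143 139  45  82 116 115]
 [121 121  76  46  40  31  27  33  52  59  59  58  57  59  58  58  59  61  69  68  67 103 143 146 103 118 108 117 118]
 [123 109  54  46  45  47  46  40  29  25  38  58  58  59  58  59  58  61  59  61  63  69  70  68  83 117 117 119 118]
 [ 58  64  53  49  47  45  46  45  48  45  30  28  28  50  57  59  58  57  58  58  61  58  60  65 108 120 117 116 121]]
```

```bash
cat >fit.py <<'E'
from h import *
def S(g,s,P):
    uv=proj(s,P).astype(np.float32);return cv2.remap(g,uv[:,0].reshape(1,-1),uv[:,1].reshape(1,-1),cv2.INTER_LINEAR)[0]
def FX(a): return np.array([[*wf(x,y),z/1e3] for x,y,z in a])
def slot(s,g):
    best=[]
    for dx in np.arange(-6,6.1,.5):
        for dy in np.arange(-6,6.1,.5):
            i=[];o=[]
            for y in np.arange(75,136,3): 
                i+=[(dx-10,y+dy,71),(dx+10,y+dy,71)];o+=[(dx-14,y+dy,71),(dx+14,y+dy,71)]
            for x in np.arange(-8,9,2): 
                i+=[(dx+x,74+dy,71),(dx+x,136+dy,71)];o+=[(dx+x,70+dy,71),(dx+x,140+dy,71)]
            best.append((S(g,s,FX(o)).mean()-S(g,s,FX(i)).mean(),dx,dy))
    return np.array(sorted(best)[-4:]).round(1)
def head(s,g,p,half=28):
    c=lf(p);best=[];z0=(p[2]+.017)*1e3
    for dz in (-4,-2,0,2,4):
        for dx in np.arange(-6,6.1,1):
            for dy in np.arange(-8,8.1,.5):
                i=[];o=[];X=c[0]+7+dx;Y=c[1]+dy
                for t in np.arange(-26,27,4): i+=[(X,Y+t,z0+dz-25.5),(X,Y+t,z0+dz-32)];o+=[(X,Y+t,z0+dz-37)]
                for z in(-26,-29,-32): i+=[(X,Y-26,z0+dz+z),(X,Y+26,z0+dz+z)]*2;o+=[(X,Y-30.5,z0+dz+z),(X,Y+30.5,z0+dz+z)]*2
                best.append((S(g,s,FX(o)).mean()-S(g,s,FX(i)).mean(),dz,dx,dy))
    return np.array(sorted(best)[-8:]).round(1)
if __name__=="__main__":
    s=snapshot("scene");g=cv2.cvtColor(s["color"],cv2.COLOR_RGB2GRAY)
    print(slot(s,g));print(head(s,g,pose()[1]));print(lf(pose()[1]))
E
python3 fit.py
```

```text
[[67.8  2.   0. ]
 [67.8  2.5 -0.5]
 [68.4  2.  -0.5]
 [68.6  2.  -1. ]]
[[48.5 -4.   3.  -7. ]
 [48.6 -4.   4.  -7.5]
 [48.8 -2.   5.  -6.5]
 [48.9 -2.   5.  -8. ]
 [49.1 -4.   3.  -7.5]
 [49.2 -4.   3.  -8. ]
 [49.6 -2.   5.  -7.5]
 [49.8 -2.   5.  -7. ]]
[ -0.34532679 105.36026533]
```

```bash
python3 - <<'E'
from h import *
s=snapshot("scene");t=snapshot("top");np.savez("A.npz",s=s["color"],t=t["color"],p=pose()[1],R=pose()[2])
E
```

jog_arm --pt "5 0 0 -40 0 0 0" --pt "5 0 0 -40 0 0 0" --pt "5 0 0 -40 0 0 0" --pt "5 0 0 0 0 0 0"

```text
time: 21.83
tcp_pos: [0.4945, 0.091, 0.2592]
eef_rot: [0.006, 0.597, 0.802, 0.004]
force: [-0.6, -0.4, -1.7]
width: 0.0128
grip_force: 61.7
```

```bash
cat >sil.py <<'E'
from h import *
def keymask(s,c,z,yaw,shape):
    "c world xy of key axis, z seat height, yaw key x"
    m=np.zeros(shape,np.uint8);e=np.array([np.cos(yaw),np.sin(yaw)]);n=np.array([-e[1],e[0]])
    def hull(P):
        h=cv2.convexHull(np.round(proj(s,P)*16).astype(np.int32));cv2.fillConvexPoly(m,h,1,shift=4)
    box=lambda a,b,z0,z1:[[*(c+i*a*e+j*b*n),z+k] for i in(-1,1) for j in(-1,1) for k in(z0,z1)]
    cyl=lambda r,z0,z1:[[c[0]+r*np.cos(t),c[1]+r*np.sin(t),z+k] for t in np.linspace(0,6.28,24) for k in(z0,z1)]
    hull(box(.028,.007,-.034,-.024));hull(cyl(.006,-.034,0));hull(cyl(.018,0,.006))
    return m
E
python3 - <<'E'
from sil import *
from scipy.ndimage import binary_opening
A=np.load("A.npz");s=snapshot("scene");B=s["color"];np.savez("B.npz",s=B,p=pose()[1])
d=(np.abs(A["s"].astype(int)-B).max(2)>14)
c0=A["p"];yaw=.284-np.pi/2
v0=int(proj(s,[c0+[0,0,.021]])[0,1]);print("v0",v0,lf(c0))
for r in d[v0-4:v0+34,300:360].astype(int): print(''.join('.#'[x] for x in r))
best=[]
for dz in np.arange(-.006,.0061,.002):
 for dx in np.arange(-6,6.1,1):
  for dy in np.arange(-8,8.1,1):
   for da in(-.06,0,.06):
    c=c0[:2]+Rf@np.array([dx,dy])/1e3
    m=keymask(s,c,c0[2]+.017+dz,yaw+da,d.shape)
    a=m[v0+4:v0+40,295:370]>0;b=d[v0+4:v0+40,295:370]
    best.append(((a&b).sum()/(a|b).sum(),dz,dx,dy,da))
print(np.array(sorted(best)[-14:]).round(3))
E
```

```text
v0 192 [-6.71209326e-02  1.05252640e+02]
.....................###########################............
....................############################............
.....................##########################.............
........................#######################.............
........................#######################.............
..........................#####################.............
........................#...###################.............
....................##..####.#################..............
...................####.######.###############..............
...................###.######.#..############...............
..................####.#########..#######...................
..................####....#############.....................
...................###......#########.......................
.....................###.....######.##......................
.....................#####...######...#.....................
.....................#############.....##.###...............
......................##########.......####.##..............
......................
[... 1301 characters left out ...]
-6.00e-02]
 [ 6.73e-01  2.00e-03  1.00e+00 -1.00e+00 -6.00e-02]
 [ 6.73e-01  4.00e-03  2.00e+00 -1.00e+00  0.00e+00]
 [ 6.73e-01  4.00e-03  2.00e+00  0.00e+00 -6.00e-02]
 [ 6.74e-01  6.00e-03  4.00e+00  0.00e+00  0.00e+00]
 [ 6.75e-01 -2.00e-03 -2.00e+00 -2.00e+00 -6.00e-02]
 [ 6.77e-01  4.00e-03  2.00e+00 -1.00e+00 -6.00e-02]
 [ 6.78e-01 -4.00e-03 -4.00e+00 -2.00e+00  0.00e+00]
 [ 6.79e-01 -6.00e-03 -6.00e+00 -2.00e+00 -6.00e-02]
 [ 6.80e-01 -4.00e-03 -4.00e+00 -2.00e+00 -6.00e-02]
 [ 6.82e-01 -4.00e-03 -5.00e+00 -2.00e+00 -6.00e-02]
 [ 6.84e-01  6.00e-03  4.00e+00  0.00e+00 -6.00e-02]
 [ 6.85e-01  0.00e+00 -1.00e+00 -1.00e+00 -6.00e-02]
 [ 6.85e-01 -2.00e-03 -3.00e+00 -2.00e+00 -6.00e-02]]
```

```bash
python3 - <<'E'
from h import *
go(wf(1,105.3),.095,.288);print(lf(pose()[1]))
E
```

```text
t 21.88 tcp [0.4934 0.091  0.2554] yaw 0.29 tilt [ 0.0079 -0.0004] w 12.8 F [-0.3  0.7 -2.6] j [-0.05  0.25  1.31  0.    1.58 -0.34]
shift [  1.   -1.8 160.3] turn 0.002 if turned first [  0.5  -0.6 160.4]
[  1.5675812  104.77042412]
```

jog_arm --pt "5 0 0 0 0 0 0" --pt "5 0 0 0 0 0 0" --pt "5 0 0 40 0 0 0" --pt "5 0 0 40 0 0 0" --pt "5 0 0 40 0 0 0" --pt "5 0 0 20 0 0 0" --pt "5 0 0 0 0 0 0" --pt "5 0 0 0 0 0 0"

```text
time: 22.55
tcp_pos: [0.4913, 0.091, 0.111]
eef_rot: [-0.001, 0.598, 0.801, -0.001]
force: [-0.3, -0.0, -0.3]
width: 0.0127
grip_force: 61.3
```

```bash
python3 - <<'E'
from h import *
go(wf(1,105.3),.085,.288);print(lf(pose()[1]))
E
```

```text
t 22.55 tcp [0.4913 0.091  0.111 ] yaw 0.288 tilt [-0.0034  0.0002] w 12.7 F [-0.3 -0.  -0.3] j [-0.05  0.37  1.56 -0.    1.21 -0.34]
shift [-0.1  1.5 26. ] turn 0.0 if turned first [-0.1  1.4 26. ]
[ -0.40918835 105.35739506]
```

jog_arm --pt "5 0 1.4 6 0 0 0" --pt "5 0 0 10 0 0 0" --pt "5 0 0 5 0 0 0" --pt "5 0 0 5 0 0 0" --pt "5 0 0 0 0 0 0"

```text
time: 22.97
tcp_pos: [0.4933, 0.0914, 0.0857]
eef_rot: [-0.0, 0.598, 0.801, -0.0]
force: [-0.3, -0.4, -1.8]
width: 0.0129
grip_force: 61.4
```

jog_arm --pt "5 0 0 2 0 0 0" --pt "5 0 0 2 0 0 0" --pt "5 0 0 0 0 0 0"

```text
time: 23.22
tcp_pos: [0.4933, 0.0914, 0.0819]
eef_rot: [0.0, 0.598, 0.801, 0.0]
force: [0.3, -0.5, -1.6]
width: 0.0128
grip_force: 61.4
```

jog_arm --pt "5 0 0 2 0 0 0" --pt "5 0 0 1 0 0 0" --pt "5 0 0 0 0 0 0"

```text
time: 23.47
tcp_pos: [0.4933, 0.0914, 0.0788]
eef_rot: [-0.0, 0.598, 0.801, -0.0]
force: [0.2, -0.9, -2.6]
width: 0.0133
grip_force: 61.4
```

jog_arm --pt "5 0 0 2 0 0 0" --pt "5 0 0 1 0 0 0" --pt "5 0 0 0 0 0 0"

```text
time: 23.72
tcp_pos: [0.4932, 0.0914, 0.0757]
eef_rot: [-0.0, 0.598, 0.801, -0.0]
force: [-0.4, -0.3, -1.3]
width: 0.0124
grip_force: 61.4
```

Still no contact, so I continue down in steps.

jog_arm --pt "5 0 0 2 0 0 0" --pt "5 0 0 2 0 0 0" --pt "5 0 0 0 0 0 0"

```text
time: 23.97
tcp_pos: [0.4931, 0.0914, 0.0715]
eef_rot: [-0.0, 0.598, 0.801, -0.0]
force: [0.1, 0.6, -1.5]
width: 0.0131
grip_force: 61.4
```

jog_arm --pt "5 0 0 2 0 0 0" --pt "5 0 0 2 0 0 0" --pt "5 0 0 0 0 0 0"

```text
time: 24.22
tcp_pos: [0.4931, 0.0914, 0.0675]
eef_rot: [-0.0, 0.598, 0.801, -0.0]
force: [0.9, 1.4, -2.3]
width: 0.0126
grip_force: 61.4
```

jog_arm --pt "5 0 0 2 0 0 0" --pt "5 0 0 2 0 0 0" --pt "5 0 0 0 0 0 0"

```text
time: 24.47
tcp_pos: [0.4931, 0.0914, 0.0635]
eef_rot: [-0.0, 0.598, 0.801, -0.0]
force: [1.0, -0.6, -1.4]
width: 0.0129
grip_force: 61.4
```

jog_arm --pt "5 0 0 2 0 0 0" --pt "5 0 0 2 0 0 0" --pt "5 0 0 0 0 0 0"

```text
time: 24.72
tcp_pos: [0.4931, 0.0914, 0.0595]
eef_rot: [-0.0, 0.598, 0.801, -0.0]
force: [0.2, -0.5, -1.9]
width: 0.0131
grip_force: 61.4
```

jog_arm --pt "5 0 0 2 0 0 0" --pt "5 0 0 1 0 0 0" --pt "5 0 0 0 0 0 0"

```text
time: 24.97
tcp_pos: [0.4932, 0.0914, 0.0567]
eef_rot: [-0.0, 0.598, 0.801, -0.0]
force: [-0.4, 0.5, -2.6]
width: 0.013
grip_force: 61.4
```

jog_arm --pt "5 0 0 1 0 0 0" --pt "5 0 0 1 0 0 0" --pt "5 0 0 0 0 0 0"

```text
time: 25.22
tcp_pos: [0.4932, 0.0913, 0.0547]
eef_rot: [-0.0, 0.598, 0.801, -0.0]
force: [-0.5, -0.3, -1.9]
width: 0.0131
grip_force: 61.4
```

jog_arm --pt "5 0 0 1 0 0 0" --pt "5 0 0 0 0 0 0"

```text
time: 25.38
tcp_pos: [0.4935, 0.0914, 0.054]
eef_rot: [0.0, 0.598, 0.801, 0.0]
force: [0.7, 0.3, -1.9]
width: 0.0129
grip_force: 61.5
```

jog_arm --pt "5 0 0 1 0 0 0" --pt "5 0 0 0 0 0 0"

```text
time: 25.55
tcp_pos: [0.4942, 0.0915, 0.0538]
eef_rot: [0.001, 0.598, 0.801, 0.001]
force: [-0.2, 1.0, 6.5]
width: 0.0129
grip_force: 62.6
```

jog_arm --pt "5 0 0 1 0 0 0" --pt "5 0 0 0 0 0 0"

```text
time: 25.72
tcp_pos: [0.4949, 0.0917, 0.0538]
eef_rot: [0.002, 0.598, 0.801, 0.002]
force: [-0.8, 2.3, 14.4]
width: 0.0127
grip_force: 63.7
```

The collar is seated. I ease off and turn a quarter turn counter-clockwise, which presses the arm toward its stop.

jog_arm --pt "5 0 0 -2 0 0 0" --pt "5 0 0 0 0 0 -0.1" --pt "5 0 0 0 0 0 -0.1" --pt "5 0 0 0 0 0 -0.1" --pt "5 0 0 0 0 0 0"

```text
time: 26.13
tcp_pos: [0.4934, 0.0913, 0.054]
eef_rot: [0.0, 0.47, 0.882, 0.0]
force: [-0.3, 0.4, 0.3]
width: 0.013
grip_force: 61.7
```

jog_arm --pt "5 0 0 0 0 0 -0.1" --pt "5 0 0 0 0 0 -0.1" --pt "5 0 0 0 0 0 -0.1" --pt "5 0 0 0 0 0 -0.1" --pt "5 0 0 0 0 0 0"

```text
time: 26.55
tcp_pos: [0.4934, 0.0913, 0.054]
eef_rot: [0.0, 0.287, 0.958, 0.0]
force: [0.4, -0.5, 0.6]
width: 0.0128
grip_force: 61.7
```

jog_arm --pt "5 0 0 0 0 0 -0.1" --pt "5 0 0 0 0 0 -0.1" --pt "5 0 0 0 0 0 -0.1" --pt "5 0 0 0 0 0 -0.1" --pt "5 0 0 0 0 0 0"

```text
time: 26.97
tcp_pos: [0.4934, 0.0914, 0.054]
eef_rot: [0.0, 0.092, 0.996, 0.0]
force: [0.6, -0.0, -0.0]
width: 0.0126
grip_force: 61.7
```

jog_arm --pt "5 0 0 0 0 0 -0.1" --pt "5 0 0 0 0 0 -0.1" --pt "5 0 0 0 0 0 -0.1" --pt "5 0 0 0 0 0 -0.1" --pt "5 0 0 0 0 0 -0.071" --pt "5 0 0 0 0 0 0"

```text
time: 27.47
tcp_pos: [0.4933, 0.0914, 0.0539]
eef_rot: [-0.0, -0.142, 0.99, 0.0]
force: [-0.2, 0.2, 0.6]
width: 0.013
grip_force: 61.8
```

```bash
python3 - <<'E'
from h import *
go(wf(1,105),.054,.288+np.pi/2);o=pose()[0];print(np.round(o["moment"],2),lf(pose()[1]))
E
python3 arm.py
```

```text
t 27.47 tcp [0.4933 0.0914 0.0539] yaw 1.855 tilt [-0.0001  0.0001] w 13.0 F [-0.2  0.2  0.6] j [-0.05  0.45  1.64  0.    1.05 -1.91]
shift [ 0.6 -0.2 -0.1] turn -0.004 if turned first [ 0.6 -0.2 -0.1]
[ 0.04 -0.    0.03] [  1.6003234  105.23625419]
[  1.6003234  105.23625419] [-0.2  0.2  0.6] [(43.8, np.float64(0.04)), (70.4, np.float64(0.03)), (80.6, np.float64(0.01)), (89.1, np.float64(0.02))]
```

jog_arm --pt "40 0 0 0 0 0 0" --pt "40 0 0 0 0 0 0" --pt "40 0 0 0 0 0 0" --pt "40 0 0 -5 0 0 0" --pt "40 0 0 -20 0 0 0" --pt "40 0 0 -35 0 0 0" --pt "40 0 0 -35 0 0 0" --pt "40 0 0 -35 0 0 0"

```text
time: 28.18
tcp_pos: [0.4929, 0.0914, 0.1859]
eef_rot: [-0.0, -0.143, 0.99, 0.0]
force: [0.1, 0.1, 0.3]
width: 0.0401
grip_force: 0.0
```

```bash
python3 arm.py; python3 edge.py; python3 - <<'E'
from sil import *
s=snapshot("scene");g=cv2.cvtColor(s["color"],cv2.COLOR_RGB2GRAY)
d=(g<40).astype(np.uint8)
# paddle silhouette fit at lock: centre z .097
best=[]
for yaw in (q[2]+np.pi/2-.1,q[2]-.1,q[2],q[2]+.1,q[2]+.785):
 for dx in range(-6,7,2):
  for dy in range(-6,7,2):
   c=wf(dx,105+dy);e=np.array([np.cos(yaw),np.sin(yaw)]);n=np.array([-e[1],e[0]])
   P=[[*(c+i*.025*e+j*.007*n),z] for i in(-1,1) for j in(-1,1) for z in(.077,.117)]
   m=np.zeros(g.shape,np.uint8);cv2.fillConvexPoly(m,cv2.convexHull(np.round(proj(s,P)*16).astype(np.int32)),1,shift=4)
   w=np.zeros_like(m);u=proj(s,[[*wf(0,105),.097]])[0].astype(int);cv2.circle(w,tuple(map(int,u)),15,1,-1)
   best.append(((m&d).sum()/((m|(d&w)).sum()),yaw-q[2],dx,dy))
print(np.array(sorted(best)[-5:]).round(2))
E
```

```text
[  1.19338875 105.33251658] [0.1 0.1 0.3] [(50.3, np.float64(0.0)), (73.5, np.float64(0.03)), (91.7, np.float64(0.01)), (98.7, np.float64(0.02))]
[  4.05360026 104.4223683 ] [ 1.5 -0.9  6.7] [ 0.02 -0.07 -0.01]
-35 [147, 147, 145, 146, 146, 144, 144, 145, 149, 134, 109, 105, 114, 121, 123, 125]
-25 [147, 146, 145, 147, 146, 145, 144, 144, 144, 145, 142, 133, 124, 122, 123, 123]
-15 [134, 139, 142, 146, 146, 144, 143, 144, 143, 144, 145, 132, 121, 121, 122, 124]
0 [122, 122, 121, 122, 127, 136, 141, 143, 144, 144, 144, 130, 123, 123, 124, 124]
15 [145, 143, 143, 145, 146, 146, 145, 144, 144, 145, 143, 132, 125, 123, 125, 125]
25 [145, 145, 144, 145, 146, 145, 143, 143, 144, 145, 147, 134, 121, 122, 124, 125]
35 [145, 143, 142, 145, 147, 147, 146, 141, 138, 116, 104, 96, 114, 122, 124, 125]
[[ 0.74  0.1   4.   -2.  ]
 [ 0.74  0.1   0.   -2.  ]
 [ 0.74  0.1   2.   -2.  ]
 [ 0.74  0.1  -2.   -2.  ]
 [ 0.75  0.1   6.    0.  ]]
```

jog_arm --pt "40 0 0 0 0 0 0" --pt "40 0 0 0 0 0 0" --pt "40 0 0 0 0 0 0" --pt "40 0 0 0 0 0 0"

```text
time: 28.67
tcp_pos: [0.493, 0.0914, 0.183]
eef_rot: [-0.001, -0.143, 0.99, 0.0]
force: [-0.8, 0.8, 0.1]
width: 0.0398
grip_force: 0.0
```

```bash
python3 -c "
from h import *
print(order.finish_job())"
```

```text
the job is handed in; nothing more can be done
None
```

I handed the job in at 28.7 s. By camera and force readings, the disc is flush on the stop bar, the clamp arm is at its stop, and the key is seated, turned crosswise and released; the verdict was not shown.

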